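Box up the loaf cake and snap the keeper's cover shut

TASK

Box up the loaf cake: set it, in its tin, upright and flat on the floor of the cake keeper's base, near the middle. Put the clear cover squarely down on the base over the cake, then press each of its four snap tabs until it clicks home against the side of the base. Leave the other things on the worktop where they are.

Things in the scene. Friction and masses are not known exactly. Their poses are not given: they have to be found in the camera images.
- base: Cake keeper's base: grey rectangular tray 216 (x) x 150 (y) mm on rubber feet; it does not slide. Origin: centre of its underside, z up, x along its long side. The cake stands on its recessed floor, 183 x 117 mm, 32 mm above the underside, inside a lip (197 x 131 mm outside) that tapers inwards to 189 x 122 at its top, 53 mm up. Outside the lip a flat rim, 40 mm up, carries the cover's flange.
- cake_mid (a point): Loaf cake in its plain rectangular steel tin: tin 150 (x) x 60 (y) x 48 mm high with upright walls, the cake's crust rising to 59 mm above the underside; about 0.4 kg. The point is the centre of the tin, 24 mm above its underside; x along its length, z up.
- cover_grip (a point): Middle of the white carrying bar on top of the keeper's clear cover: bar along x, 110 mm long, 16 wide, 14 high, 22 mm of free space below it between posts 82 mm apart. z up. It is 130 mm above the underside of the cover's flange. Cover with tabs: about 0.38 kg.
- cover_rim (a point): Centre of the underside of the cover's flange; axes as for the bar. The cover is a clear box open below, 206 (x) x 140 (y) mm, 101 high, walls 3 mm, with a white flange 216 x 150 x 4 mm at its lower edge. It fits over the base's tapered lip, either way round (1.5 mm to spare all round at the foot, 5 at the top), and is seated when this point is 40 mm above the base's underside.
- tab1 (a joint): Snap tab at the +x end of the +y long side of the cover: white flap 58 mm wide, 30 long, 4 thick, hinged along x, 52 mm from the cover's middle in x, 79 in y, 3 mm above the flange's underside. Angle in rad: negative raised, 0 level outwards, 1.57 hanging shut beside the base. It swings freely to 1.25; then its hook meets a bead under the base's rim (8 to 13 N), and past about 1.4 it snaps home and stays.
- tab1_pad (a point): Where to press tab1: on its outer face (the upper face while open), 22 mm from the hinge, mid-width. The cover's upright wall stands 9 mm inside the hinge line.
- tab2 (a joint): Snap tab at the -x end of the +y long side of the cover: white flap 58 mm wide, 30 long, 4 thick, hinged along x, 52 mm from the cover's middle in x, 79 in y, 3 mm above the flange's underside. Angle in rad: negative raised, 0 level outwards, 1.57 hanging shut beside the base. It swings freely to 1.25; then its hook meets a bead under the base's rim (8 to 13 N), and past about 1.4 it snaps home and stays.
- tab2_pad (a point): Where to press tab2: on its outer face (the upper face while open), 22 mm from the hinge, mid-width. The cover's upright wall stands 9 mm inside the hinge line.
- tab3 (a joint): Snap tab at the +x end of the -y long side of the cover: white flap 58 mm wide, 30 long, 4 thick, hinged along x, 52 mm from the cover's middle in x, 79 in y, 3 mm above the flange's underside. Angle in rad: negative raised, 0 level outwards, 1.57 hanging shut beside the base. It swings freely to 1.25; then its hook meets a bead under the base's rim (8 to 13 N), and past about 1.4 it snaps home and stays.
- tab3_pad (a point): Where to press tab3: on its outer face (the upper face while open), 22 mm from the hinge, mid-width. The cover's upright wall stands 9 mm inside the hinge line.
- tab4 (a joint): Snap tab at the -x end of the -y long side of the cover: white flap 58 mm wide, 30 long, 4 thick, hinged along x, 52 mm from the cover's middle in x, 79 in y, 3 mm above the flange's underside. Angle in rad: negative raised, 0 level outwards, 1.57 hanging shut beside the base. It swings freely to 1.25; then its hook meets a bead under the base's rim (8 to 13 N), and past about 1.4 it snaps home and stays.
- tab4_pad (a point): Where to press tab4: on its outer face (the upper face while open), 22 mm from the hinge, mid-width. The cover's upright wall stands 9 mm inside the hinge line.
- tart_tin: Bystander, to be left alone: black fluted tart tin, 102 mm across, 22 mm high. Origin: centre of its underside.
- carton: Bystander, to be left alone: small paper milk carton with gable top, 55 x 55 x 124 mm. Origin: centre of its underside.

How it is judged:
By the outcome, as a careful person would: the job done as asked, in the order asked, and still so for the second after the job is handed in, with the robot touching nothing.
It also fails if it takes over 72 s, if anything falls off the work surface, if the arm or the gripper's body presses on something with over 40 N, if the wrist force passes 120 N, or if a joint passes its speed limit or range.

ROBOT

A 6-joint arm with a two-finger parallel gripper is mounted at the origin on the work surface. World frame = base frame: x ahead of the robot, y to its left, z up, the work surface at z = 0. Lengths are in mm, angles in rad, forces in N, time in s.
With the tool pointing down it reaches from about 425 to 950 mm from the base axis. Payload 3.5 kg.
Tool frame: the origin (TCP) lies midway between the tips of the shut fingers; the grasp point (between the pads) lies 19 mm behind it; z points along the fingers, x is the direction in which the jaws open and shut, and the axes are right-handed (so a half turn about z gives the same grasp; the last joint's range is limited). The gripper opens to 85 mm and grips with 20 to 120 N. Pads are 22 mm wide; open, the fingers measure 114 mm over their backs; the gripper's body (76 mm by 85 mm) begins 54 mm behind the grasp point. The pads swing forward as they close: fully open they stand 13 mm farther back than shut.
Start: joints at [0.991, 0.286, 1.577, -0, 1.279, -0.15], TCP at [281.228, 613.61, 231.325] pointing down, gripper open.
Joint ranges: [-2.77, 2.77], [-0.9, 2.22], [0.21, 2.48], [-1.53, 4.67], [0.24, 2.81], [-2.84, 2.84]. Speed limits (rad/s): [2.79, 2.79, 3.14, 3.14, 3.14, 3.14].

INTERFACE

Orientations are given as a 3x3 rotation matrix whose columns are the frame's x, y, z axes.
In Python, from bench import ctrl gives the robot as it stands.
- The arm moves only by the tool step_arm, never from a script. Its arguments are lists of equal length, an entry for each row: "grip": the opening in per cent of the stroke, from 0 (shut) to 100 (fully open); "linear": the shift along the tool's x, y, z in m, a list of three; "twist": the turn about the tool's z in rad. A call has 1 to 20 rows; each row shifts and turns the commanded pose from where the row before left it, along the tool's axes as they then stand; what a row does not reach is not made up. A row lasts 1/12 s, in which the tool goes at most 41.7 mm and 7.16 degrees, less where a joint would pass 70% of its speed; a pose out of reach is approached as far as the arm can. A call with a gripper value outside its range is refused whole. The fingers move at their own pace and stop on an object; "force" is the grip in N (left out, the last holds). Time passes only in rows, so rows that do not move let the fingers close. It gives the time, the measured TCP pose, the force and the opening at its end, in the units of the state.
- ctrl.sense(): the state, without advancing time (a new reading comes with each control period).
- ctrl.camera(name): name is "scene" or "side" or "wrist"; returns a dict with "image" (480x640x3 uint8, blue, green, red), "K" (3x3 intrinsics, pixels), "k1" (the pictures are not rectified: a ray, as slopes to the right and down, at radius r is drawn at 1 + k1 r^2 times it, then the intrinsics apply), "extrinsics" (4x4, takes a point from world to camera coordinates); the wrist camera has in their place "mount" (4x4, takes a point from camera to tool coordinates, whose origin is the TCP and whose axes are the tool frame's). Camera axes: x right, y down, z forward; pixel columns grow to the right and rows downward; lengths in mm; the calibration is good to about 2 mm. A picture is of the moment at which its call begins: read the wrist's pose just before it. There is no depth.
- ctrl.hand_in(): hands the job in, once; it reports no verdict.
The state is a dict: "clock": time; "joint_positions": joint angles; "qvel": joint speeds; "tau": joint torques, N m; "eef_pos": TCP position; "tcp_rot": TCP orientation; "wrist_force": force on the tool from outside, world axes, zero at the start; "wrist_torque": the same for the moment, N m; "gripper_width": finger opening in mm.
Only numpy, scipy, OpenCV 4.12 (cv2) and the standard library are available. Lean on these libraries where they do the work, as an engineer would, in place of code of your own. Each camera call takes 0.05 s, during which the arm holds its last target.

## Working session

There is one attempt and no reset: what is moved stays moved. The work goes in short steps, Python scripts to look and compute and a tool call to move; the robot and the scene stay as the last step left them, time stands still between calls to the robot, and variables do not carry over. Pictures are saved under pics/ and viewed, and the job is handed in when it is done.

Besides the shell and the picture viewer there is one more tool, called after ">>>" as a command line: name --pt "numbers of a row" for each row, then --argument value for the rest. step_arm: Moves the arm, as the interface text tells. Its arguments: {"type":"object","properties":{"grip":{"type":"array","items":{"type":"number"}},"linear":{"type":"array","items":{"type":"array","items":{"type":"number"}}},"twist":{"type":"array","items":{"type":"number"}},"force":{"type":"number"}},"required":["grip","linear","twist"]}

```bash
ls; mkdir -p pics
cat > h.py <<'E'
import numpy as np, cv2, json
from bench import ctrl
def snap(name,fn):
    s=ctrl.sense(); c=ctrl.camera(name); cv2.imwrite('pics/'+fn,c['image'])
    d={k:np.array(c[k]).tolist() for k in c if k!='image'}
    d['pos']=np.array(s['eef_pos']).tolist(); d['rot']=np.array(s['tcp_rot']).tolist()
    json.dump(d,open('pics/'+fn+'.json','w')); return c
def load(fn):
    d=json.load(open('pics/'+fn+'.json'));d={k:np.array(v) for k,v in d.items()}
    if 'extrinsics' in d: E=d['extrinsics']
    else:
        T=np.eye(4);T[:3,:3]=d['rot'];T[:3,3]=d['pos'];E=np.linalg.inv(T@d['mount'])
    return d['K'],float(d['k1']),E
def proj(fn,P):
    K,k1,E=load(fn);P=np.atleast_2d(P);c=P@E[:3,:3].T+E[:3,3];s=c[:,:2]/c[:,2:]
    s=s*(1+k1*(s**2).sum(1,keepdims=True));return s*[K[0,0],K[1,1]]+[K[0,2],K[1,2]]
def ray(fn,uv):
    K,k1,E=load(fn);s=(np.array(uv,float)-[K[0,2],K[1,2]])/[K[0,0],K[1,1]];u=s.copy()
    for _ in range(20):u=s/(1+k1*(u@u))
    R=E[:3,:3];return -R.T@E[:3,3],R.T@np.array([u[0],u[1],1.])
def atz(fn,uv,z):
    o,d=ray(fn,uv);return o+d*(z-o[2])/d[2]
E
python3 - <<'E'
from h import *
s=ctrl.sense();print({k:np.round(v,3).tolist() for k,v in s.items()})
for n in['scene','side','wrist']:
    c=snap(n,n+'0.png')
    print(n,{k:np.round(c[k],3).tolist() for k in c if k!='image'})
E
```

```text
pics
{'clock': 0.0, 'joint_positions': [0.991, 0.287, 1.578, 0.0, 1.279, -0.15], 'qvel': [-0.0, -0.001, 0.001, 0.001, 0.002, -0.002], 'tau': [-0.001, -40.599, -29.262, -0.0, 0.006, -0.0], 'eef_pos': [280.867, 613.062, 229.931], 'tcp_rot': [[0.417, 0.909, -0.001], [0.909, -0.417, -0.002], [-0.002, -0.0, -1.0]], 'wrist_force': [0.452, 0.058, 0.92], 'wrist_torque': [0.013, 0.011, -0.045], 'gripper_width': 85.293}
scene {'K': [[488.205, 0.0, 322.826], [0.0, 488.205, 240.112], [0.0, 0.0, 1.0]], 'k1': 0.022, 'extrinsics': [[0.572, 0.821, 0.001, -399.973], [0.468, -0.325, -0.821, -166.05], [-0.674, 0.47, -0.57, 1398.403], [0.0, 0.0, 0.0, 1.0]]}
side {'K': [[624.597, 0.0, 314.594], [0.0, 624.597, 246.089], [0.0, 0.0, 1.0]], 'k1': -0.208, 'extrinsics': [[0.868, -0.496, -0.009, -485.483], [-0.353, -0.604, -0.714, 321.111], [0.349, 0.623, -0.7, 1012.113], [0.0, 0.0, 0.0, 1.0]]}
wrist {'K': [[345.819, 0.0, 311.686], [0.0, 345.819, 237.499], [0.0, 0.0, 1.0]], 'k1': -0.025, 'mount': [[1.0, 0.001, -0.001, -1.292], [-0.0, 0.947, 0.322, -83.527], [0.001, -0.322, 0.947, -142.873], [0.0, 0.0, 0.0, 1.0]]}
```

View pics/scene0.png

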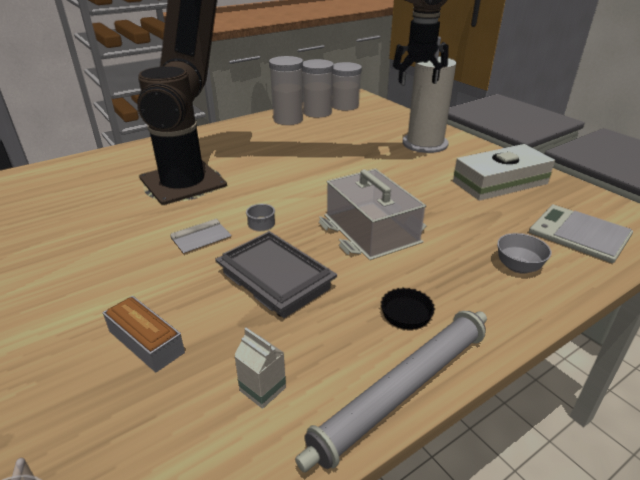

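View pics/side0.png

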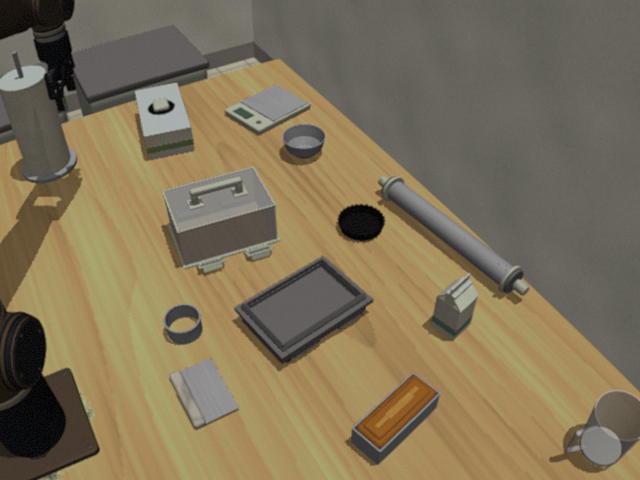

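View pics/wrist0.png

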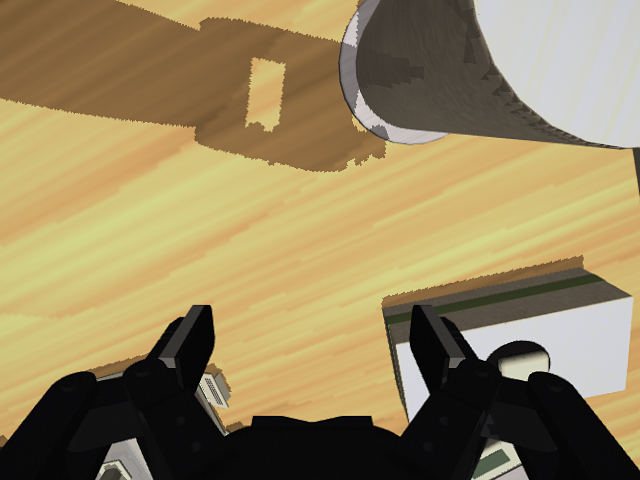

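The scene view shows the base at about (275,272), the cover at (375,212) with two tabs on its robot side, and the cake at (143,330). The carton is at (260,368) and the tart tin at (407,308). I'll enlarge these to pick corners.

Run:
```python
import cv2
def crop(fn,x,y,w,h,k,out):
    im=cv2.imread('pics/'+fn)[y:y+h,x:x+w];im=cv2.resize(im,None,fx=k,fy=k,interpolation=cv2.INTER_CUBIC)
    for i in range(0,w,20):
        cv2.putText(im,str(x+i),(i*k,10),0,.35,(255,0,0),1);cv2.line(im,(i*k,0),(i*k,im.shape[0]),(255,0,0),1) if i%20==0 else 0
    for i in range(0,h,20):
        cv2.putText(im,str(y+i),(0,i*k+4),0,.35,(0,0,255),1);cv2.line(im,(0,i*k),(im.shape[1],i*k),(0,0,255),1)
    cv2.imwrite('pics/'+out,im)
crop('scene0.png',100,220,240,150,3,'s_a.png')
crop('scene0.png',310,160,130,110,5,'s_b.png')
crop('side0.png',220,250,230,220,2,'d_a.png')
crop('side0.png',150,160,150,120,5,'d_b.png')
crop('side0.png',230,250,150,120,5,'d_c.png')
crop('side0.png',340,365,110,105,5,'d_d.png')
```

```text
(no output)
```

View pics/s_a.png

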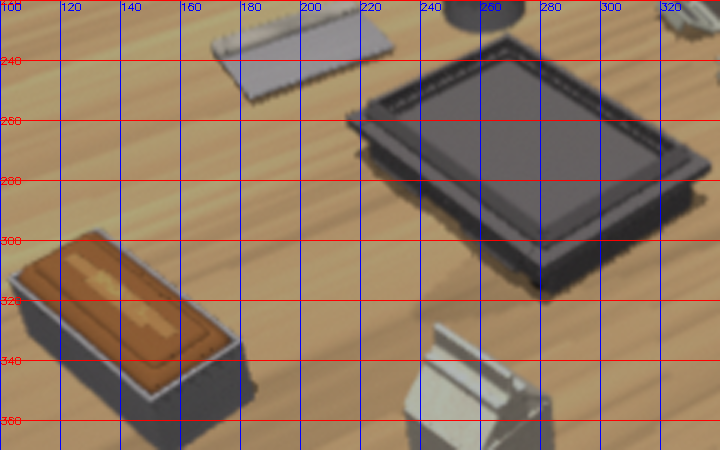

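View pics/s_b.png

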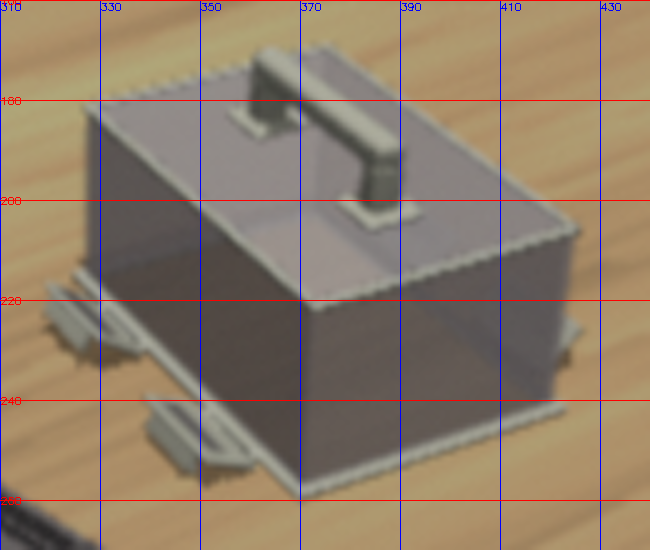

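View pics/d_b.png

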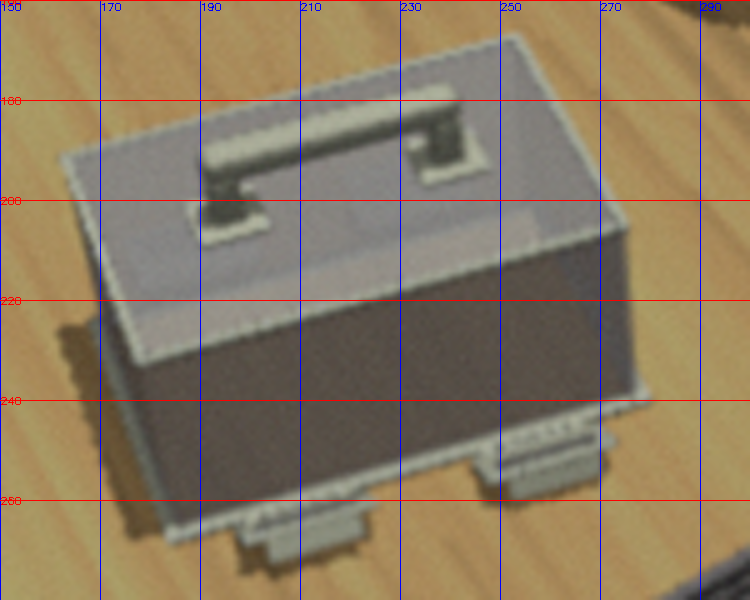

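View pics/d_c.png

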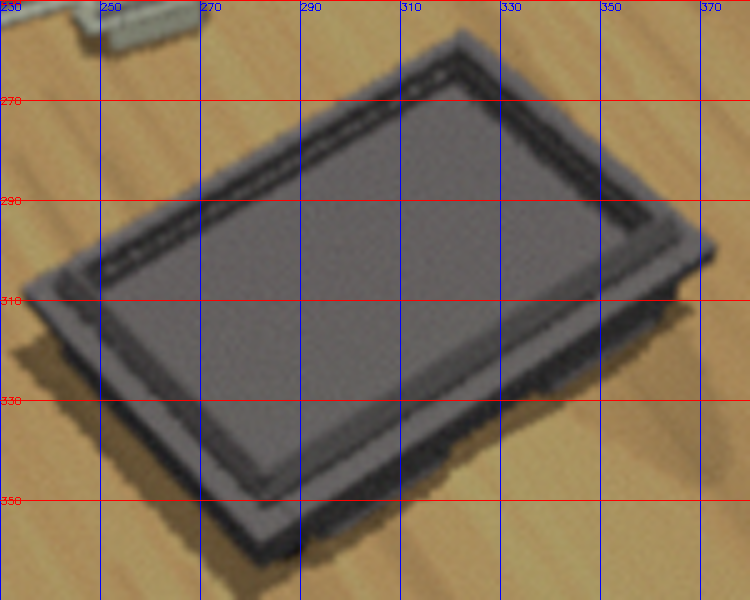

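View pics/d_d.png

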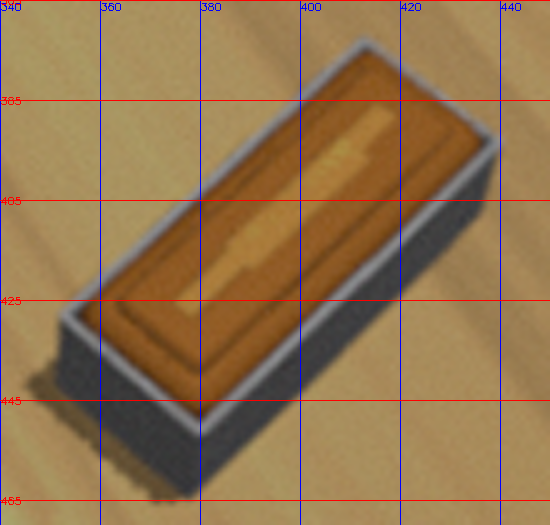

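```bash
cat > fit.py <<'E'
from h import *
from scipy.optimize import least_squares
def fit(obs,guess=None):
    # obs: list (fn,[uv],[local xyz]); unknown x,y,yaw
    def res(p,z=0):
        c,s=np.cos(p[2]),np.sin(p[2]);out=[]
        for fn,uv,L in obs:
            L=np.array(L,float);W=np.c_[p[0]+c*L[:,0]-s*L[:,1],p[1]+s*L[:,0]+c*L[:,1],L[:,2]]
            out.append((proj(fn,W)-np.array(uv)).ravel())
        return np.concatenate(out)
    best=None
    for y0 in ([guess[2]] if guess is not None else np.arange(0,6.28,.5)):
        g=guess if guess is not None else [600,0,0]
        r=least_squares(res,[g[0],g[1],y0],loss='soft_l1')
        if best is None or r.cost<best.cost:best=r
    return best.x,res(best.x)
def box(lx,ly,z):return [[lx/2,ly/2,z],[-lx/2,ly/2,z],[-lx/2,-ly/2,z],[lx/2,-ly/2,z]]
E
python3 - <<'E'
from fit import *
S,D='scene0.png','side0.png'
# cyclic CCW orders determined via ground positions
def order(fn,uv,z,L):
    w=np.array([atz(fn,u,z)[:2] for u in uv]);c=w.mean(0);print(fn,np.round(w).tolist())
    return w
B=dict(S=[(215.7,260),(269,231.7),(336.7,274.3),(280.7,308.3)],D=[(234.4,308),(322,256),(373,299.4),(282.4,358.6)])
C=dict(S=[(103.3,312.7),(132.7,297),(180,334),(150,353.3)],D=[(352.4,427.6),(413,373),(439.6,393.6),(380,451.4)])
V=dict(S=[(327.6,181.2),(376,169.4),(425.6,205.6),(373,221.4)],D=[(163,191.4),(253.4,167.4),(275.4,205),(177.6,232.4)])
for n,o,z in(('base',B,40),('cake',C,48),('cover',V,101)):
    print(n);order(S,o['S'],z,0);order(D,o['D'],z,0)
E
```

```text
base
scene0.png [[446.0, -98.0], [416.0, 47.0], [630.0, 83.0], [652.0, -62.0]]
side0.png [[416.0, 50.0], [626.0, 86.0], [651.0, -62.0], [440.0, -97.0]]
cake
scene0.png [[486.0, -335.0], [474.0, -278.0], [616.0, -241.0], [630.0, -298.0]]
side0.png [[471.0, -276.0], [615.0, -240.0], [629.0, -297.0], [485.0, -334.0]]
cover
scene0.png [[387.0, 232.0], [405.0, 370.0], [607.0, 345.0], [590.0, 207.0]]
side0.png [[400.0, 371.0], [603.0, 346.0], [587.0, 208.0], [382.0, 233.0]]
```

Run:
```python
from fit import *
S,D='scene0.png','side0.png'
# order A: CCW from (-x,-y): (-,-),(-,+),(+,+),(+,-)
def bx(lx,ly,z):return [[-lx/2,-ly/2,z],[-lx/2,ly/2,z],[lx/2,ly/2,z],[lx/2,-ly/2,z]]
def r(l):return l[1:]+l[:1]
B=dict(S=[(215.7,260),(269,231.7),(336.7,274.3),(280.7,308.3)],D=[(234.4,308),(322,256),(373,299.4),(282.4,358.6)])
C=dict(S=[(103.3,312.7),(132.7,297),(180,334),(150,353.3)],D=[(352.4,427.6),(413,373),(439.6,393.6),(380,451.4)])
V=dict(S=[(327.6,181.2),(376,169.4),(425.6,205.6),(373,221.4)],D=[(163,191.4),(253.4,167.4),(275.4,205),(177.6,232.4)])
for n,o,L,g in(('base',B,bx(216,150,40),[533,-7,.17]),('cake',C,bx(150,60,48),[551,-287,.25]),('cover',V,bx(206,140,101),[495,288,-.12])):
    for obs in ([(S,o['S'],L)],[(D,o['D'],r(L))],[(S,o['S'],L),(D,o['D'],r(L))]):
        p,e=fit(obs,g);print(n,p.round(3),'rms',np.sqrt((e**2).mean()).round(2))
```

```text
base [ 5.35524e+02 -7.62900e+00  1.69000e-01] rms 0.78
base [ 5.33208e+02 -5.60300e+00  1.67000e-01] rms 0.49
base [ 5.33572e+02 -6.15800e+00  1.67000e-01] rms 0.74
cake [ 5.50970e+02 -2.87845e+02  2.47000e-01] rms 0.53
cake [ 5.50001e+02 -2.86663e+02  2.50000e-01] rms 0.47
cake [ 5.50192e+02 -2.87257e+02  2.48000e-01] rms 0.59
cover [ 4.96781e+02  2.88677e+02 -1.26000e-01] rms 0.22
cover [ 4.93129e+02  2.89885e+02 -1.23000e-01] rms 0.22
cover [ 4.94027e+02  2.90240e+02 -1.24000e-01] rms 0.47
```

Run:
```python
from h import *
for n,fn,uv,z in [('carton bottom','scene0.png',(262,385),0),('carton','side0.png',(457,322),20),('tart','scene0.png',(407,308),10),('tart','side0.png',(361,222),10),('ring','scene0.png',(261,218),15),('ring','side0.png',(183,324),15),('scraper','scene0.png',(200,236),5),('scraper','side0.png',(204,391),5),('rollL','side0.png',(515,280),25),('rollR','side0.png',(390,187),25),('tab','side0.png',(212,265),3),('tab','side0.png',(262,251),3),('cakescene','side0.png',(395,412),59),('paper roll','side0.png',(50,165),0),('whitebox near','side0.png',(146,153),0),('whitebox near','side0.png',(191,150),0)]:
    print(n,atz(fn,uv,z).round())
```

```text
carton bottom [ 756. -162.    0.]
carton [ 767. -176.   20.]
tart [763. 156.  10.]
tart [768. 159.  10.]
ring [318.  79.  15.]
ring [320.  83.  15.]
scraper [292. -73.   5.]
scraper [298. -67.   5.]
rollL [ 933. -156.   25.]
rollR [882. 213.  25.]
tab [433. 210.   3.]
tab [542. 194.   3.]
cakescene [ 541. -292.   59.]
paper roll [200. 765.   0.]
whitebox near [441. 673.  -0.]
whitebox near [547. 622.   0.]
```

>>> step_arm --grip '[100,100,100,100,100,100,100,100,100,100,100,100,100,100,100,100,100,100,100,100]' --pt "0 0 0" --pt "0 0 0" --pt "0 0 0" --pt "0 0 0" --pt "0 0 0" --pt "0 0 0" --pt "-0.039 0.0017 0" --pt "-0.039 0.0017 0" --pt "-0.039 0.0017 0" --pt "-0.039 0.0017 0" --pt "-0.039 0.0017 0" --pt "-0.039 0.0017 0" --pt "-0.039 0.0017 0" --pt "-0.039 0.0017 0" --pt "-0.039 0.0017 0" --pt "-0.039 0.0017 0" --pt "-0.039 0.0017 0" --pt "-0.039 0.0017 0" --pt "-0.039 0.0017 0" --pt "-0.039 0.0017 0" --twist '[-0.113,-0.113,-0.113,-0.113,-0.113,-0.113,0,0,0,0,0,0,0,0,0,0,0,0,0,0]' --force 50

```text
clock: 1.82
eef_pos: [438.3, 88.4, 231.3]
tcp_rot: [[-0.246, 0.969, 0.0], [0.969, 0.246, 0.0], [-0.0, 0.0, -1.0]]
wrist_force: [0.2, 0.2, 0.4]
gripper_width: 85.5
```

>>> step_arm --grip '[100,100,100,100,100]' --pt "-0.04 0.011 0" --pt "-0.04 0.011 0" --pt "-0.04 0.011 0" --pt "0 0 0" --pt "0 0 0" --twist '[0,0,0,0,0]'

```text
clock: 2.23
eef_pos: [500.3, -19.9, 230.9]
tcp_rot: [[-0.242, 0.97, -0.001], [0.97, 0.242, 0.0], [0.001, -0.001, -1.0]]
wrist_force: [0.1, 0.5, -0.5]
gripper_width: 85.7
```

Run:
```python
from h import *
snap('wrist','w1.png');im=cv2.imread('pics/w1.png')
B=[533.6,-6.2,.167];c,s=np.cos(B[2]),np.sin(B[2])
for L,z in(((216,150),40),((197,131),40),((189,122),53),((183,117),32)):
    P=np.array([[sx*L[0]/2,sy*L[1]/2] for sx,sy in((1,1),(-1,1),(-1,-1),(1,-1))])
    W=np.c_[B[0]+c*P[:,0]-s*P[:,1],B[1]+s*P[:,0]+c*P[:,1],[z]*4]
    uv=proj('w1.png',W);print(L,uv.round(1).tolist())
    cv2.polylines(im,[np.int32(uv.round())],True,(0,255,0),1)
cv2.imwrite('pics/w1o.png',im)
```

```text
(216, 150) [[375.4, 338.0], [407.0, 141.1], [246.1, 128.0], [242.9, 329.1]]
(197, 131) [[368.2, 330.3], [395.4, 150.7], [256.1, 139.4], [251.5, 322.4]]
(189, 122) [[366.4, 333.7], [393.1, 155.9], [258.8, 145.1], [253.8, 326.2]]
(183, 117) [[361.9, 320.6], [385.2, 156.8], [264.5, 147.1], [259.0, 313.6]]
```

View pics/w1o.png

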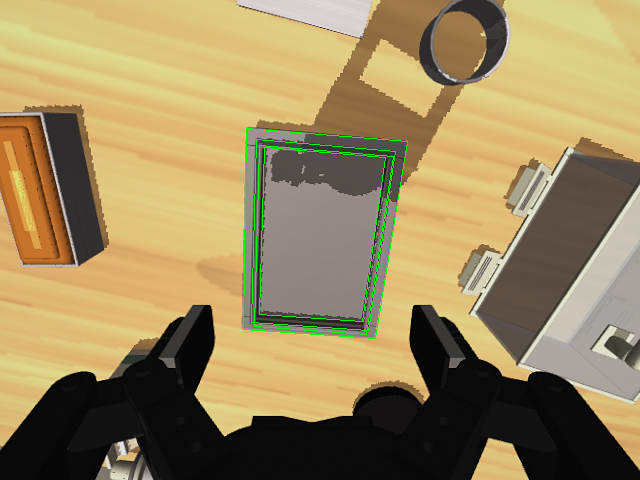

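Run:
```python
import cv2
im=cv2.imread('pics/w1.png')[110:350,230:430];im=cv2.resize(im,None,fx=2.5,fy=2.5,interpolation=cv2.INTER_CUBIC)
a=cv2.imread('pics/w1o.png')[110:350,230:430]
a=cv2.resize(a,None,fx=1.5,fy=1.5)
import numpy as np
cv2.imwrite('pics/w1z.png',im)
```

```text
(no output)
```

View pics/w1z.png

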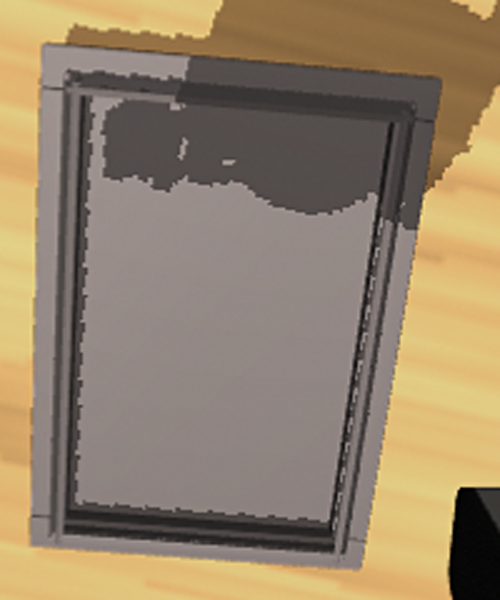

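Run:
```python
from fit import *
S,D,Wr='scene0.png','side0.png','w1.png'
def bx(lx,ly,z):return [[-lx/2,-ly/2,z],[-lx/2,ly/2,z],[lx/2,ly/2,z],[lx/2,-ly/2,z]]
L=bx(216,150,40)
o1=(S,[(215.7,260),(269,231.7),(336.7,274.3),(280.7,308.3)],L);o2=(D,[(234.4,308),(322,256),(373,299.4),(282.4,358.6)],L[1:]+L[:1])
o3=(Wr,[(247.2,127.2),(406,140.8),(374,337.2),(242.4,328.4)],L)
for o in([o3],[o1,o2,o3]):
    p,e=fit(o,[533,-6,.167]);print(p.round(3),np.abs(e).max().round(2))
```

```text
[ 5.33128e+02 -6.83900e+00  1.63000e-01] 1.15
[ 5.33243e+02 -6.61000e+00  1.64000e-01] 1.61
```

>>> step_arm --grip '[100,100,100,100,100,100,100,100,100,100]' --pt "-0.034 -0.002 0.01" --pt "-0.034 -0.002 0.01" --pt "-0.034 -0.002 0.01" --pt "-0.034 -0.002 0.01" --pt "-0.034 -0.002 0.01" --pt "-0.034 -0.002 0.01" --pt "-0.034 -0.002 0.01" --pt "-0.034 -0.002 0.01" --pt "0 0 0" --pt "0 0 0" --twist '[0,0,0,0,0,0,0,0,0,0]'

```text
clock: 3.12
eef_pos: [550.8, -285.0, 150.1]
tcp_rot: [[-0.245, 0.969, -0.002], [0.969, 0.245, 0.002], [0.002, -0.001, -1.0]]
wrist_force: [-0.3, 0.0, 0.3]
gripper_width: 85.1
```

Run:
```python
from h import *
snap('wrist','w2.png');im=cv2.imread('pics/w2.png')
B=[550.2,-287.2,.248];c,s=np.cos(B[2]),np.sin(B[2])
for L,z in(((150,60),48),((150,60),0)):
    P=np.array([[sx*L[0]/2,sy*L[1]/2] for sx,sy in((1,1),(-1,1),(-1,-1),(1,-1))])
    W=np.c_[B[0]+c*P[:,0]-s*P[:,1],B[1]+s*P[:,0]+c*P[:,1],[z]*4]
    uv=proj('w2.png',W);print(L,uv.round(1).tolist())
    cv2.polylines(im,[np.int32(uv.round())],True,(0,255,0),1)
cv2.imwrite('pics/w2o.png',im)
```

```text
(150, 60) [[346.4, 324.3], [353.5, 133.1], [265.4, 133.1], [273.2, 324.3]]
(150, 60) [[341.6, 296.1], [346.7, 131.1], [272.8, 131.2], [278.4, 296.2]]
```

View pics/w2o.png

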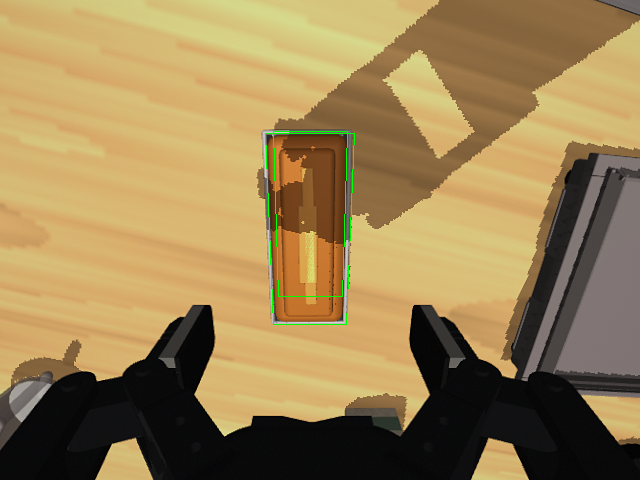

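>>> step_arm --grip '[100,100,100,100,100,100,0,0,0,0,0,0,0,0]' --pt "-0.0025 -0.0015 0.01" --pt "0 0 0.03" --pt "0 0 0.03" --pt "0 0 0.03" --pt "0 0 0.03" --pt "0 0 0.01" --pt "0 0 0" --pt "0 0 0" --pt "0 0 0" --pt "0 0 0" --pt "0 0 0" --pt "0 0 0" --pt "0 0 0" --pt "0 0 0" --twist '[0,0,0,0,0,0,0,0,0,0,0,0,0,0]' --force 50

```text
clock: 4.33
eef_pos: [551.3, -288.7, 13.0]
tcp_rot: [[-0.246, 0.969, 0.002], [0.969, 0.246, -0.001], [-0.001, 0.002, -1.0]]
wrist_force: [-0.2, 2.3, 4.8]
gripper_width: 59.5
```

>>> step_arm --grip '[0,0,0,0,0,0,0,0,0,0,0,0,0,0,0,0]' --pt "0 0 -0.015" --pt "0 0 -0.03" --pt "0 0 -0.03" --pt "0 0 -0.025" --pt "0 0 0" --pt "0.028 0.003 0" --pt "0.028 0.003 0" --pt "0.028 0.003 0" --pt "0.028 0.003 0" --pt "0.028 0.003 0" --pt "0.028 0.003 0" --pt "0.028 0.003 0" --pt "0.028 0.003 0" --pt "0.028 0.003 0" --pt "0.028 0.003 0" --pt "0 0 0" --twist '[0,0,0,0,0.083,0,0,0,0,0,0,0,0,0,0,0]'

```text
clock: 5.67
eef_pos: [531.8, -3.1, 110.3]
tcp_rot: [[-0.168, 0.986, -0.003], [0.986, 0.168, 0.002], [0.003, -0.003, -1.0]]
wrist_force: [-0.9, 0.5, -5.9]
gripper_width: 59.1
```

Run:
```python
from h import *
snap('wrist','w3.png');snap('side','side1.png');print(ctrl.sense()['eef_pos'])
a=cv2.imread('pics/w3.png');b=cv2.imread('pics/side1.png')
cv2.imwrite('pics/c3.png',cv2.resize(np.hstack([a,b]),(800,300)))
```

```text
[532.8540985   -6.50257596 110.67633993]
```

View pics/c3.png

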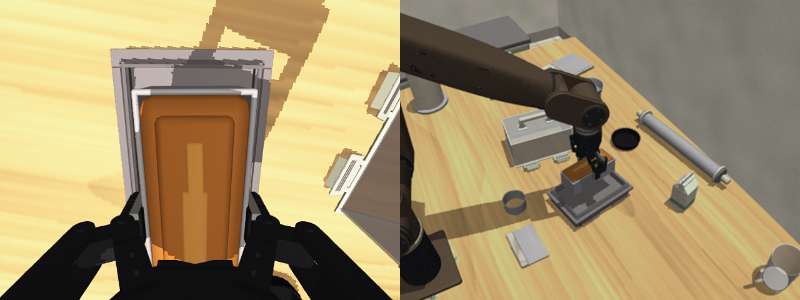

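>>> step_arm --grip '[0,0,0,0,0,0,0]' --pt "0 0.001 0.01" --pt "0 0 0.015" --pt "0 0 0.015" --pt "0 0 0.015" --pt "0 0 0.006" --pt "0 0 0" --pt "0 0 0" --twist '[0,0,0,0,0,0,0]'

```text
clock: 6.35
eef_pos: [534.8, -7.9, 49.9]
tcp_rot: [[-0.163, 0.987, -0.001], [0.987, 0.163, 0.0], [0.0, -0.001, -1.0]]
wrist_force: [-0.3, 0.3, -5.3]
gripper_width: 58.9
```

>>> step_arm --grip '[0,0,0,0,0]' --pt "0 0 0.0015" --pt "0 0 0.0015" --pt "0 0 0.001" --pt "0 0 0.001" --pt "0 0 0" --twist '[0,0,0,0,0]'

```text
clock: 6.77
eef_pos: [535.0, -7.1, 45.5]
tcp_rot: [[-0.165, 0.986, 0.0], [0.986, 0.165, -0.0], [-0.0, 0.0, -1.0]]
wrist_force: [0.2, -0.7, -5.2]
gripper_width: 58.8
```

Still carrying the weight, so I go down a little further.

>>> step_arm --grip '[0,0,0]' --pt "0 0 0.001" --pt "0 0 0.001" --pt "0 0 0" --twist '[0,0,0]'

```text
clock: 7.02
eef_pos: [535.1, -7.1, 45.0]
tcp_rot: [[-0.165, 0.986, -0.001], [0.986, 0.165, -0.0], [-0.0, -0.001, -1.0]]
wrist_force: [-5.3, 0.1, 4.9]
gripper_width: 59.4
```

Contact, since the vertical force changed sign. I release gently and rise.

>>> step_arm --grip '[84,84,84,84,84,84,84,84,84,84,84]' --pt "0 0 0" --pt "0 0 0" --pt "0 0 0" --pt "0 0 0" --pt "0 0 -0.01" --pt "0 0 -0.03" --pt "0 0 -0.035" --pt "0 0 -0.035" --pt "0 0 -0.035" --pt "0 0 -0.035" --pt "0 0 0" --twist '[0,0,0,0,0,0,0,0,0,0,0]'

```text
clock: 7.93
eef_pos: [539.3, -7.9, 233.5]
tcp_rot: [[-0.165, 0.986, 0.016], [0.986, 0.165, -0.003], [-0.006, 0.016, -1.0]]
wrist_force: [1.2, -0.0, 1.1]
gripper_width: 71.9
```

Run:
```python
from h import *
snap('wrist','w4.png');s=ctrl.sense();print(s['eef_pos'],s['tcp_rot'].round(3) if hasattr(s['tcp_rot'],'round') else s['tcp_rot'],s['joint_positions'])
```

```text
[537.82737161  -7.66834403 229.80204856] [[-0.165  0.986  0.011]
 [ 0.986  0.165 -0.002]
 [-0.004  0.011 -1.   ]] [-2.02971044e-01 -2.22682505e-02  1.92138661e+00  1.89726482e-05
  1.23076338e+00 -1.93913608e+00]
```

View pics/w4.png

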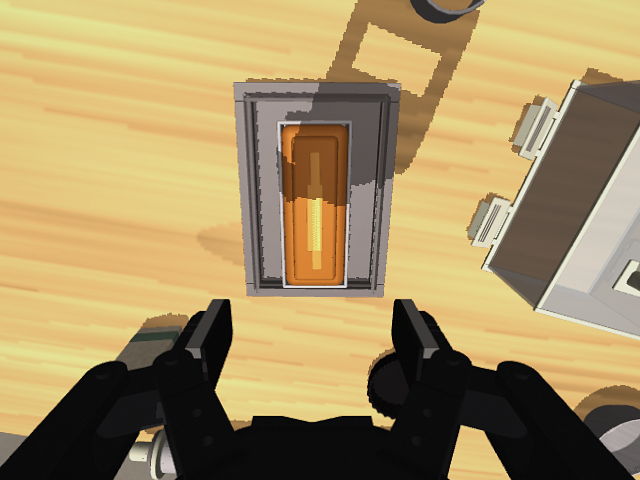

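Run:
```python
from fit import *
def bx(lx,ly,z):return [[-lx/2,-ly/2,z],[-lx/2,ly/2,z],[lx/2,ly/2,z],[lx/2,-ly/2,z]]
snap('scene','scene2.png')
p,e=fit([('w4.png',[(278.5,122),(350.5,122),(346.5,288),(283,288)],bx(150,60,80))],[533,-6,.167]);print(p.round(3),np.abs(e).max())
p,e=fit([('w4.png',[(234,83),(401,83),(384,297),(247,296)],bx(216,150,40))],[533,-6,.167]);print(p.round(3),np.abs(e).max())
im=cv2.imread('pics/scene2.png')[210:330,190:360];cv2.imwrite('pics/z2.png',cv2.resize(im,None,fx=4,fy=4,interpolation=cv2.INTER_CUBIC))
```

```text
[ 5.33966e+02 -7.98000e+00  1.70000e-01] 1.0095481075786097
[ 5.33573e+02 -6.28300e+00  1.62000e-01] 0.7043626795758655
```

View pics/z2.png

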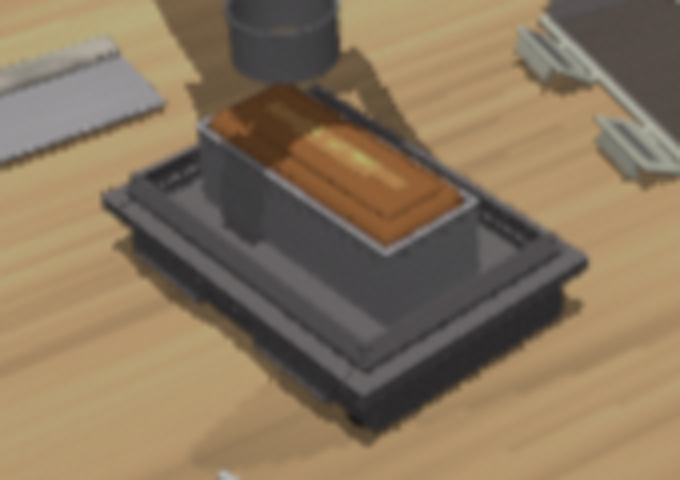

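>>> step_arm --grip '[70,70,70,70,70,70,70,70,70,70,70,70,70,70]' --pt "0 0 0" --pt "0 0 0" --pt "0 0 0" --pt "0.0362 -0.0095 0" --pt "0.0362 -0.0095 0" --pt "0.0362 -0.0095 0" --pt "0.0362 -0.0095 0" --pt "0.0362 -0.0095 0" --pt "0.0362 -0.0095 0" --pt "0.0362 -0.0095 0" --pt "0.0362 -0.0095 0" --pt "0 0 0" --pt "0 0 0" --pt "0 0 0" --twist '[0.096,0.096,0.097,0,0,0,0,0,0,0,0,0,0,0]'

```text
clock: 9.2
eef_pos: [494.4, 289.2, 221.6]
tcp_rot: [[0.123, 0.992, -0.003], [0.992, -0.123, -0.002], [-0.002, -0.003, -1.0]]
wrist_force: [-0.2, 0.0, 0.1]
gripper_width: 59.6
```

Run:
```python
from h import *
snap('wrist','w5.png');im=cv2.imread('pics/w5.png')
B=[494,290.2,-.124];c,s=np.cos(B[2]),np.sin(B[2])
for L,z in(((206,140),101),((110,16),137)):
    P=np.array([[sx*L[0]/2,sy*L[1]/2] for sx,sy in((1,1),(-1,1),(-1,-1),(1,-1))])
    W=np.c_[B[0]+c*P[:,0]-s*P[:,1],B[1]+s*P[:,0]+c*P[:,1],[z]*4]
    uv=proj('w5.png',W);print(L,uv.round(1).tolist())
    cv2.polylines(im,[np.int32(uv.round())],True,(0,255,0),1)
cv2.imwrite('pics/w5o.png',im)
```

```text
(206, 140) [[392.2, 340.2], [414.0, 92.1], [216.5, 91.8], [236.2, 339.8]]
(110, 16) [[325.3, 314.7], [327.6, 166.5], [303.0, 166.5], [304.0, 314.6]]
```

View pics/w5o.png

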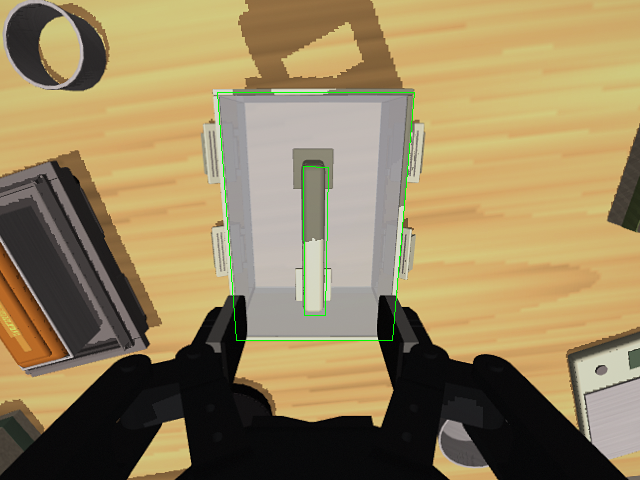

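Run:
```python
import cv2
im=cv2.imread('pics/w5.png')[80:350,200:430];cv2.imwrite('pics/w5z.png',cv2.resize(im,None,fx=2.2,fy=2.2,interpolation=cv2.INTER_CUBIC))
```

```text
(no output)
```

View pics/w5z.png

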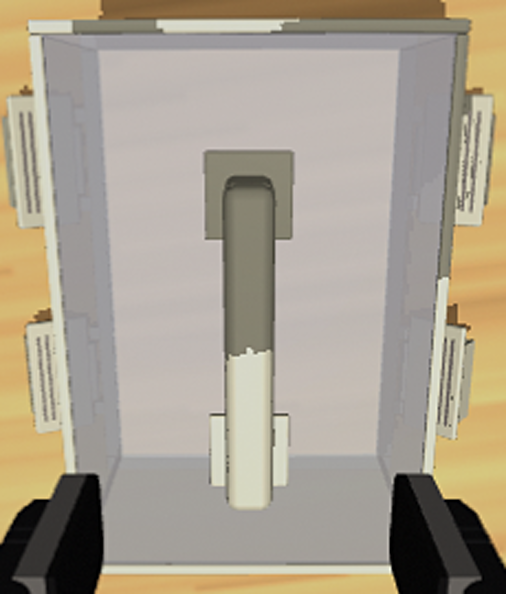

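>>> step_arm --grip '[70,70,70,70,70,70,0,0,0,0,0,0,0,0,0,0]' --pt "0 -0.0015 0.01" --pt "0 0 0.03" --pt "0 0 0.03" --pt "0 0 0.03" --pt "0 0 0.008" --pt "0 0 0" --pt "0 0 0" --pt "0 0 0" --pt "0 0 0" --pt "0 0 0" --pt "0 0 0" --pt "0 0 0" --pt "0 0 0" --pt "0 0 0" --pt "0 0 0" --pt "0 0 0" --twist '[0,0,0,0,0,0,0,0,0,0,0,0,0,0,0,0]' --force 80

```text
clock: 10.58
eef_pos: [495.1, 289.8, 117.8]
tcp_rot: [[0.123, 0.992, 0.003], [0.992, -0.123, -0.0], [0.0, 0.003, -1.0]]
wrist_force: [-0.6, -2.9, 6.2]
gripper_width: 14.3
```

>>> step_arm --grip '[35,35,35,35,35,0,0,0,0,0,0]' --pt "0 0 0" --pt "0 0 0" --pt "0 0 0" --pt "0 0 0.004" --pt "0 0 0" --pt "0 0 0" --pt "0 0 0" --pt "0 0 0" --pt "0 0 0" --pt "0 0 0" --pt "0 0 0" --twist '[0,0,0,0,0,0,0,0,0,0,0]' --force 80

```text
clock: 11.5
eef_pos: [493.4, 289.7, 110.8]
tcp_rot: [[0.123, 0.992, -0.001], [0.992, -0.123, -0.001], [-0.001, -0.001, -1.0]]
wrist_force: [-0.3, 0.6, -2.7]
gripper_width: 14.7
```

Run:
```python
from h import *
snap('wrist','w6.png');s=ctrl.sense();print(s['eef_pos'],s['wrist_force'],s['gripper_width'])
```

```text
[493.415341   289.59449269 110.85218529] [ 0.1531071  -0.55703657 -2.8671182 ] 14.176035424750976
```

View pics/w6.png

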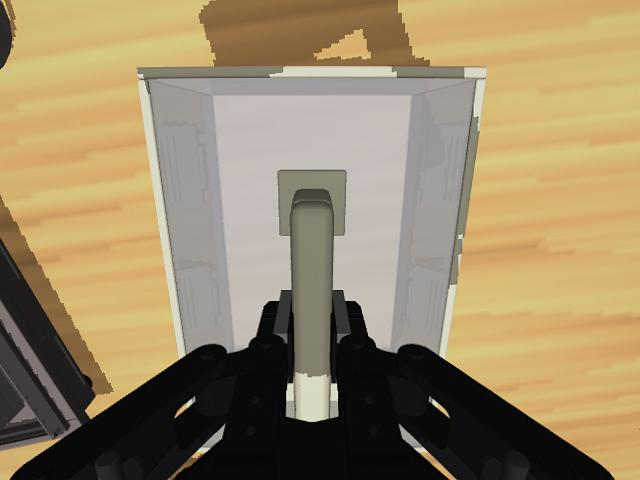

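>>> step_arm --grip '[0,0,0,0,0,0,0,0,0]' --pt "0 0 -0.005" --pt "0 0 -0.015" --pt "0 0 -0.025" --pt "0 0 -0.025" --pt "0 0 -0.025" --pt "0 0 -0.025" --pt "0 0 -0.025" --pt "0 0 0" --pt "0 0 0" --twist '[0,0,0,0,0,0,0,0,0]'

```text
clock: 12.3
eef_pos: [494.4, 290.0, 257.8]
tcp_rot: [[0.123, 0.992, 0.003], [0.992, -0.123, 0.001], [0.001, 0.003, -1.0]]
wrist_force: [-0.2, -0.9, -4.7]
gripper_width: 14.7
```

Run:
```python
from h import *
snap('wrist','w7.png');snap('side','side7.png');snap('scene','scene7.png')
a=cv2.imread('pics/side7.png')[40:360,100:420];b=cv2.imread('pics/scene7.png')[80:320,260:500]
cv2.imwrite('pics/c7.png',np.hstack([cv2.resize(a,(400,400),interpolation=cv2.INTER_CUBIC),cv2.resize(b,(400,400),interpolation=cv2.INTER_CUBIC)]))
```

```text
(no output)
```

View pics/c7.png

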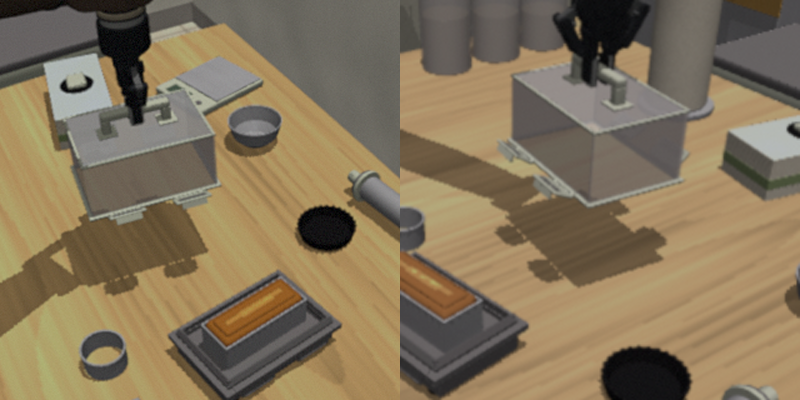

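View pics/w7.png

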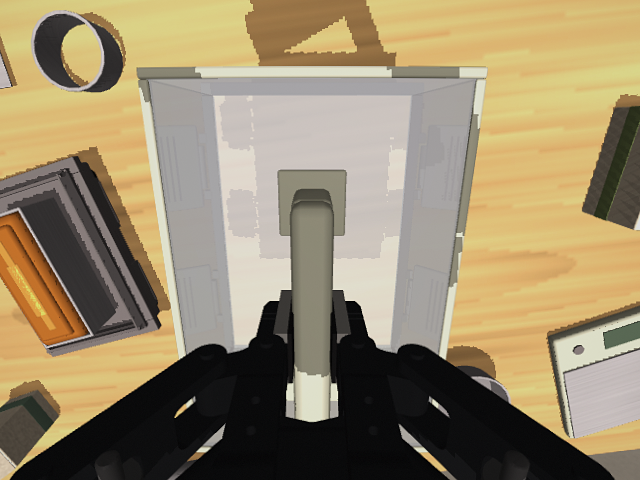

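Run:
```python
from h import *
from scipy.optimize import least_squares
d=json.load(open('pics/w7.png.json'));M=np.linalg.inv(np.array(d['mount']));K=np.array(d['K']);k1=d['k1']
def pr(P):
    P=np.array(P,float);c=P@M[:3,:3].T+M[:3,3];s=c[:,:2]/c[:,2:];s=s*(1+k1*(s**2).sum(1,keepdims=True));return s*K[0,0]+K[:2,2]
for z in (9.9,12):print(z,pr([[-70,-103,z],[70,-103,z],[-70,40,z],[70,40,z],[-8,-55,-26],[8,-55,-26]]).round(1).tolist())
im=cv2.imread('pics/w7.png');cv2.imwrite('pics/w7z.png',cv2.resize(im[50:300,125:500],None,fx=2,fy=2,interpolation=cv2.INTER_CUBIC))
```

```text
9.9 [[141.9, 71.6], [487.1, 71.7], [183.5, 364.2], [444.0, 364.4], [291.8, 207.9], [337.9, 207.9]]
12 [[144.3, 72.2], [484.7, 72.4], [184.8, 361.6], [442.6, 361.8], [291.8, 207.9], [337.9, 207.9]]
```

View pics/w7z.png

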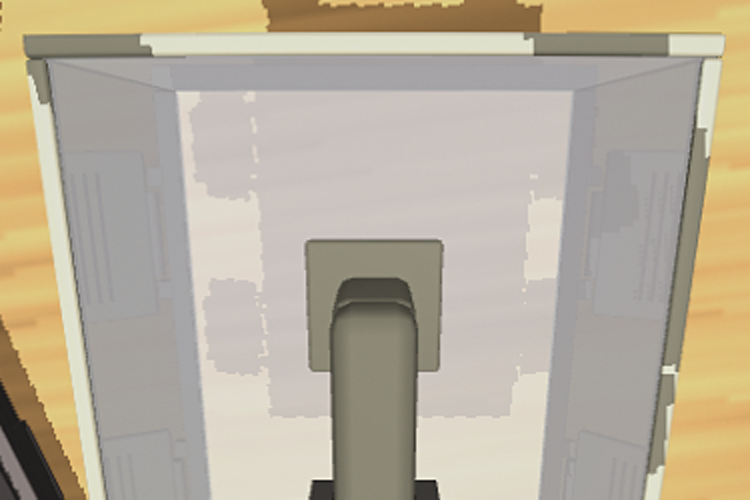

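>>> step_arm --grip '[0,0,0,0,0,0,0,0,0,0,0,0,0,0,0,0,0]' --pt "0 0 0" --pt "0 0 0" --pt "0 0 0" --pt "0 0 0" --pt "-0.03 -0.001 0" --pt "-0.03 -0.001 0" --pt "-0.03 -0.001 0" --pt "-0.03 -0.001 0" --pt "-0.03 -0.001 0" --pt "-0.03 -0.001 0" --pt "-0.03 -0.001 0" --pt "-0.03 -0.001 0" --pt "-0.03 -0.001 0" --pt "-0.0285 -0.001 0" --pt "0 0 0" --pt "0 0 0" --pt "0 0 0" --twist '[-0.072,-0.072,-0.072,-0.072,0,0,0,0,0,0,0,0,0,0,0,0,0]'

```text
clock: 13.87
eef_pos: [531.8, -6.0, 254.4]
tcp_rot: [[-0.163, 0.987, -0.003], [0.987, 0.163, 0.001], [0.002, -0.003, -1.0]]
wrist_force: [-0.1, 0.3, -3.2]
gripper_width: 14.5
```

Run:
```python
from h import *
for n in('side','scene','wrist'):snap(n,n+'8.png')
s=ctrl.sense();print(s['eef_pos'],np.array(s['tcp_rot']).round(3),s['gripper_width'])
a=cv2.imread('pics/side8.png')[150:400,200:400];cv2.imwrite('pics/side8z.png',cv2.resize(a,None,fx=3,fy=2.4) if 0 else cv2.resize(a[:200],None,fx=3,fy=3,interpolation=cv2.INTER_CUBIC))
a=cv2.imread('pics/scene8.png')[140:340,200:400];cv2.imwrite('pics/scene8z.png',cv2.resize(a,None,fx=3,fy=3,interpolation=cv2.INTER_CUBIC))
```

```text
[532.26573329  -5.22661841 255.521105  ] [[-0.165  0.986 -0.001]
 [ 0.986  0.165  0.001]
 [ 0.001 -0.001 -1.   ]] 14.772395627490578
```

View pics/side8z.png

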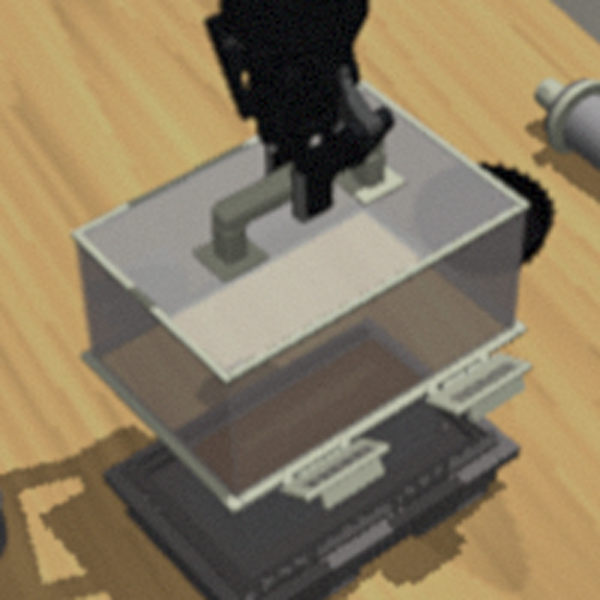

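View pics/scene8z.png

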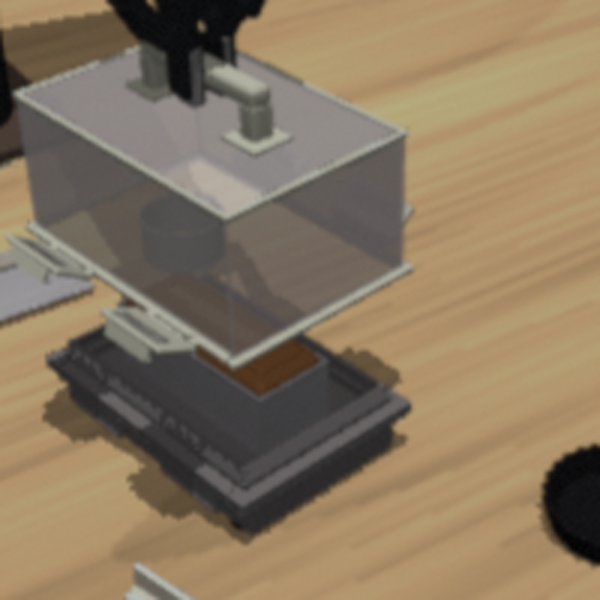

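View pics/wrist8.png

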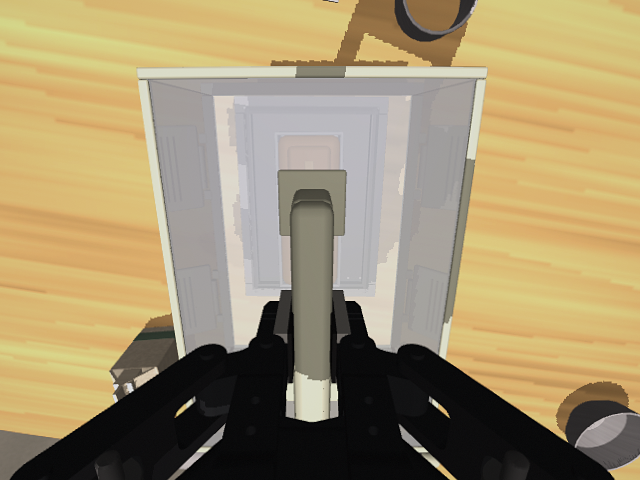

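Run:
```python
from fit import *
from scipy.optimize import least_squares
def c(sx,sy,lx,ly,z):return [sx*lx/2,sy*ly/2,z]
S=('scene8.png',[(205,171.7),(276,212.3),(335,184),(209,216),(278.3,261),(337,229)],
 [c(-1,-1,206,140,101),c(1,-1,206,140,101),c(1,1,206,140,101),c(-1,-1,216,150,2),c(1,-1,216,150,2),c(1,1,216,150,2)])
D=('side8.png',[(225,228.3),(275.7,276.7),(375,219),(322.3,179),(229.3,269),(279,319),(374,260)],
 [c(-1,1,206,140,101),c(-1,-1,206,140,101),c(1,-1,206,140,101),c(1,1,206,140,101),c(-1,1,216,150,2),c(-1,-1,216,150,2),c(1,-1,216,150,2)])
for obs in([S],[D],[S,D]):
    def f(p):
        q=[]
        for fn,uv,L in obs:
            L=np.array(L);co,s=np.cos(p[3]),np.sin(p[3])
            W=np.c_[p[0]+co*L[:,0]-s*L[:,1],p[1]+s*L[:,0]+co*L[:,1],p[2]+L[:,2]];q.append((proj(fn,W)-uv).ravel())
        return np.concatenate(q)
    r=least_squares(f,[533,-6,145,.165],loss='soft_l1');print(r.x.round(3),np.abs(f(r.x)).max().round(2))
# base in wrist8
def bx(lx,ly,z):return [[-lx/2,-ly/2,z],[-lx/2,ly/2,z],[lx/2,ly/2,z],[lx/2,-ly/2,z]]
im=cv2.imread('pics/wrist8.png')[80:310,220:410];cv2.imwrite('pics/w8z.png',cv2.resize(im,None,fx=3,fy=2.6,interpolation=cv2.INTER_CUBIC))
print(proj('wrist8.png',np.array([[533.2+np.cos(.165)*a-np.sin(.165)*b,-6.1+np.sin(.165)*a+np.cos(.165)*b,40] for a,b,_ in bx(216,150,0)])).round(1))
```

```text
[5.21191e+02 8.45000e-01 1.35728e+02 1.74000e-01] 0.9
[5.39693e+02 8.32300e+00 1.27713e+02 1.60000e-01] 1.44
[ 5.32499e+02 -4.71300e+00  1.42574e+02  1.66000e-01] 2.37
[[233.9  96. ]
 [389.2  96.2]
 [376.  296.2]
 [246.9 296.1]]
```

View pics/w8z.png

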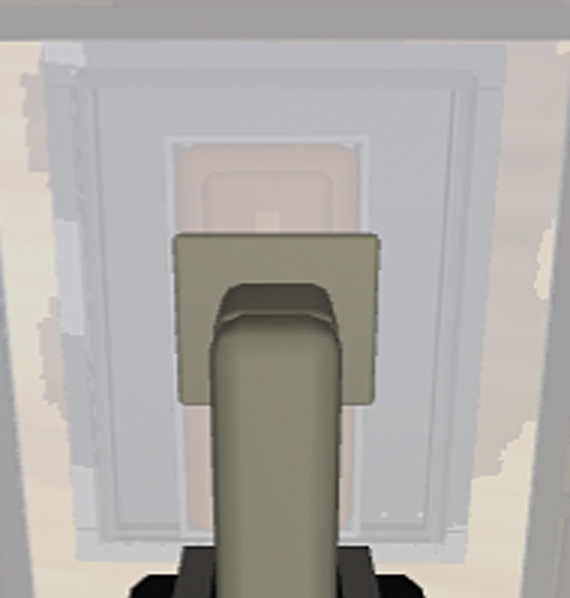

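>>> step_arm --grip '[0,0,0,0,0,0,0,0,0]' --pt "-0.0006 0.0013 0.005" --pt "0 0 0.016" --pt "0 0 0.016" --pt "0 0 0.016" --pt "0 0 0.016" --pt "0 0 0.014" --pt "0 0 0.004" --pt "0 0 0" --pt "0 0 0" --twist '[0,0,0,0,0,0,0,0,0]'

```text
clock: 14.77
eef_pos: [534.3, -6.3, 169.7]
tcp_rot: [[-0.164, 0.986, 0.0], [0.986, 0.164, -0.0], [-0.0, 0.0, -1.0]]
wrist_force: [0.5, 0.3, -3.3]
gripper_width: 14.6
```

Run:
```python
from h import *
for n in('side','scene','wrist'):snap(n,n+'9.png')
s=ctrl.sense();print(s['eef_pos'],np.array(s['wrist_force']).round(2),s['gripper_width'])
a=cv2.imread('pics/side9.png')[190:390,200:400];a=cv2.resize(a,None,fx=3,fy=3,interpolation=cv2.INTER_CUBIC)
b=cv2.imread('pics/scene9.png')[180:330,200:350];b=cv2.resize(b,None,fx=4,fy=4,interpolation=cv2.INTER_CUBIC)
cv2.imwrite('pics/side9z.png',a);cv2.imwrite('pics/scene9z.png',b)
```

```text
[534.96968673  -6.73166928 170.80293628] [ 0.68  0.83 -3.86] 14.671673957961419
```

View pics/side9z.png

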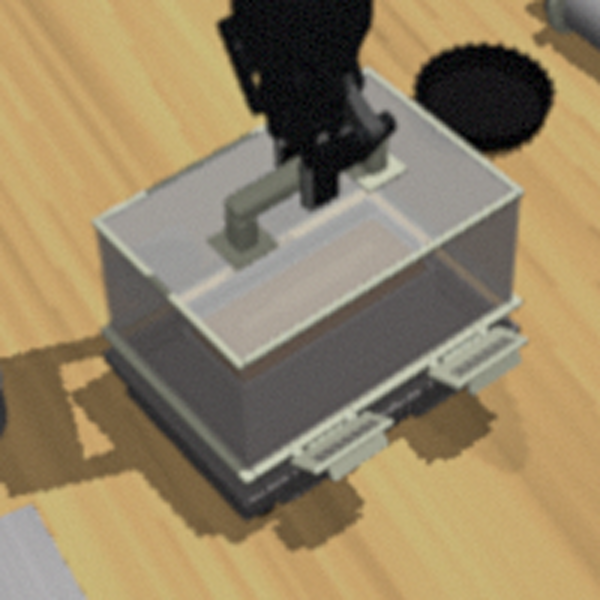

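View pics/scene9z.png

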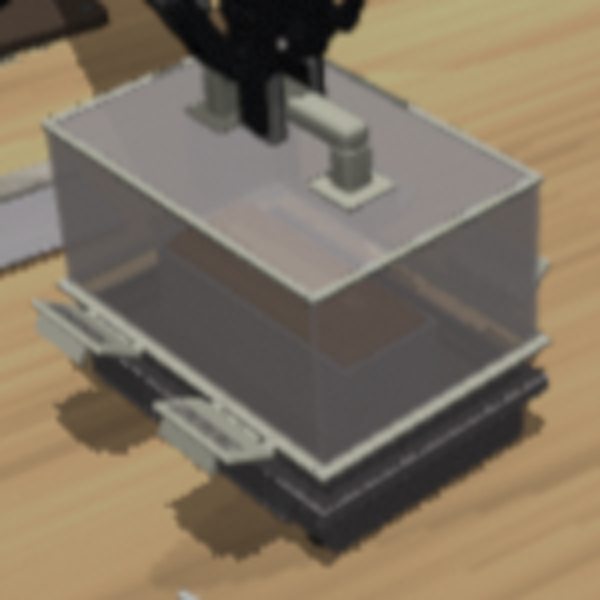

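View pics/wrist9.png

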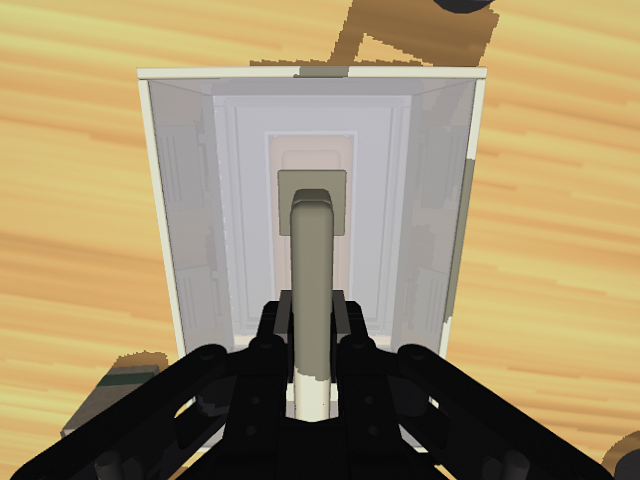

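>>> step_arm --grip '[0,0,0,0,0,0,0,0]' --pt "0 0 0.003" --pt "0 0 0.003" --pt "0 0 0.003" --pt "0 0 0.003" --pt "0 0 0.002" --pt "0 0 0.002" --pt "0 0 0" --pt "0 0 0" --twist '[0,0,0,0,0,0,0,0]'

```text
clock: 15.58
eef_pos: [534.0, -6.7, 153.1]
tcp_rot: [[-0.163, 0.987, -0.0], [0.987, 0.163, 0.0], [0.0, -0.0, -1.0]]
wrist_force: [-0.4, 0.4, -3.3]
gripper_width: 14.8
```

Inside the lip with no side load. Now the last few millimetres.

>>> step_arm --grip '[0,0,0,0,0]' --pt "0 0 0.0015" --pt "0 0 0.001" --pt "0 0 0.001" --pt "0 0 0" --pt "0 0 0" --twist '[0,0,0,0,0]'

```text
clock: 16.0
eef_pos: [534.3, -6.7, 150.8]
tcp_rot: [[-0.164, 0.987, 0.0], [0.987, 0.164, -0.0], [-0.0, 0.0, -1.0]]
wrist_force: [-2.9, 0.5, 2.3]
gripper_width: 14.7
```

>>> step_arm --grip '[0,0,45,45,45,45,45,45,45]' --pt "0 0 0.001" --pt "0 0 0" --pt "0 0 0" --pt "0 0 0" --pt "0 0 0" --pt "0 0 -0.01" --pt "0 0 -0.03" --pt "0 0 -0.03" --pt "0 0 -0.03" --twist '[0,0,0,0,0,0,0,0,0]'

```text
clock: 16.75
eef_pos: [533.9, -6.7, 250.2]
tcp_rot: [[-0.163, 0.987, -0.0], [0.987, 0.163, 0.0], [0.0, -0.0, -1.0]]
wrist_force: [1.1, -0.1, 0.0]
gripper_width: 38.7
```

>>> step_arm --grip '[100,100,100,100]' --pt "0 0 -0.02" --pt "0 0 0" --pt "0 0 0" --pt "0 0 0" --twist '[0,0,0,0]'

```text
clock: 17.08
eef_pos: [533.5, -6.6, 267.8]
tcp_rot: [[-0.163, 0.987, -0.001], [0.987, 0.163, 0.0], [0.0, -0.001, -1.0]]
wrist_force: [0.4, 0.7, -1.2]
gripper_width: 83.9
```

Run:
```python
from h import *
for n in('side','scene','wrist'):snap(n,n+'10.png')
s=ctrl.sense();print(s['eef_pos'],np.array(s['wrist_force']).round(2),s['gripper_width'])
a=cv2.imread('pics/side10.png')[190:390,200:400];a=cv2.resize(a,None,fx=2,fy=2,interpolation=cv2.INTER_CUBIC)
b=cv2.imread('pics/scene10.png')[180:330,200:350];b=cv2.resize(b,(400,400),interpolation=cv2.INTER_CUBIC)
cv2.imwrite('pics/c10.png',np.hstack([a,b]))
```

```text
[533.17371492  -6.51801704 266.74478661] [-0.24  0.47 -1.03] 85.7269714824887
```

View pics/c10.png

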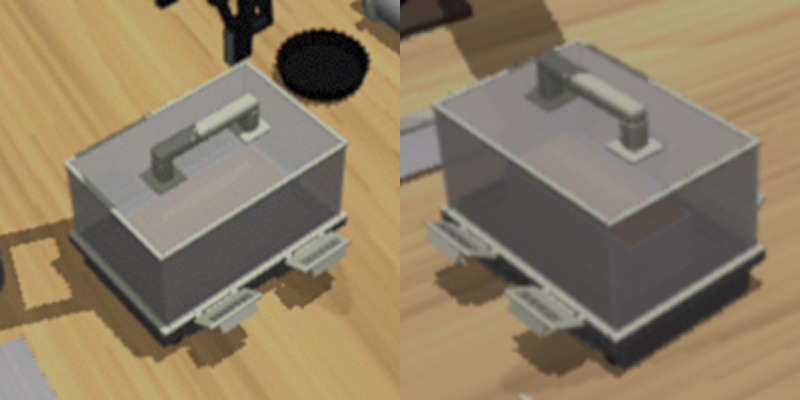

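View pics/wrist10.png

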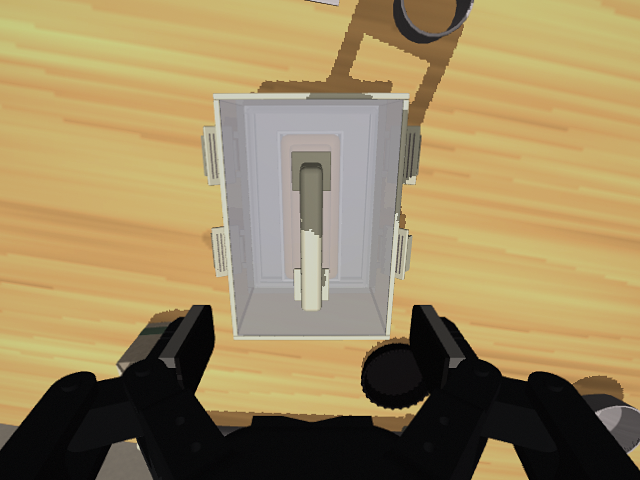

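>>> step_arm --grip '[100,100,100,100,100,100,100,100,100,100,100,100,100]' --pt "0.037 0.013 0" --pt "0.037 0.013 0" --pt "0.037 0.013 0" --pt "0.036 0.013 0" --pt "0 0 0.03" --pt "0 0 0.04" --pt "0 0 0.04" --pt "0 0 0.04" --pt "0 0 0.03" --pt "0 0 0.02" --pt "0 0 0" --pt "0 0 0" --pt "0 0 0" --twist '[0,0,0,0,0,0,0,0,0,0,0,0,0]'

```text
clock: 18.32
eef_pos: [562.2, 146.9, 69.9]
tcp_rot: [[-0.163, 0.987, 0.002], [0.987, 0.163, 0.0], [-0.0, 0.002, -1.0]]
wrist_force: [-0.4, 0.3, 0.4]
gripper_width: 85.6
```

```bash
cat > look.py <<'E'
import sys
from h import *
k=sys.argv[1]
for n in('side','scene','wrist'):snap(n,n+k+'.png')
s=ctrl.sense();p=np.array(s['eef_pos']);d=p-[533.3,-6.3,0];print('cover x,y,z',(d[0]*.9864+d[1]*.1643).round(1),(-d[0]*.1643+d[1]*.9864).round(1),p[2].round(1),'F cover x,y',np.round([s['wrist_force'][0]*.9864+s['wrist_force'][1]*.1643,-s['wrist_force'][0]*.1643+s['wrist_force'][1]*.9864,s['wrist_force'][2]],1),s['gripper_width'],s['clock'])
a=cv2.imread('pics/side%s.png'%k)[180:390,200:410];a=cv2.resize(a,(400,400),interpolation=cv2.INTER_CUBIC)
b=cv2.imread('pics/scene%s.png'%k)[170:330,200:360];b=cv2.resize(b,(400,400),interpolation=cv2.INTER_CUBIC)
w=cv2.imread('pics/wrist%s.png'%k)
cv2.imwrite('pics/c%s.png'%k,np.hstack([a,b]))
E
python3 look.py 11
```

```text
cover x,y,z 54.4 146.3 71.2 F cover x,y [ 0.4 -0.3  0.5] 85.39300348280884 18.4667
```

View pics/c11.png

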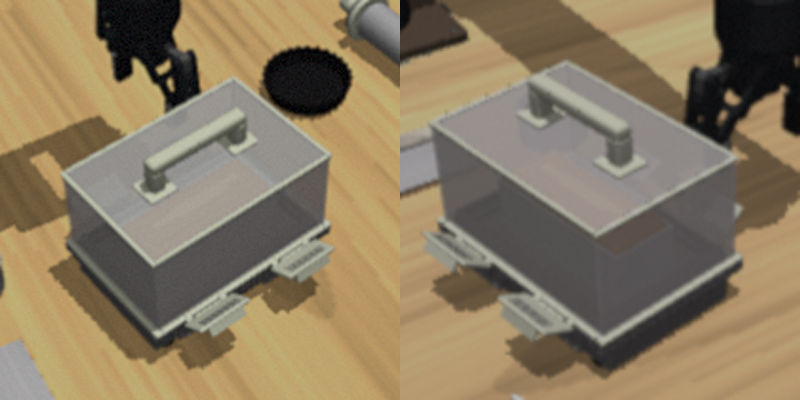

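View pics/wrist11.png

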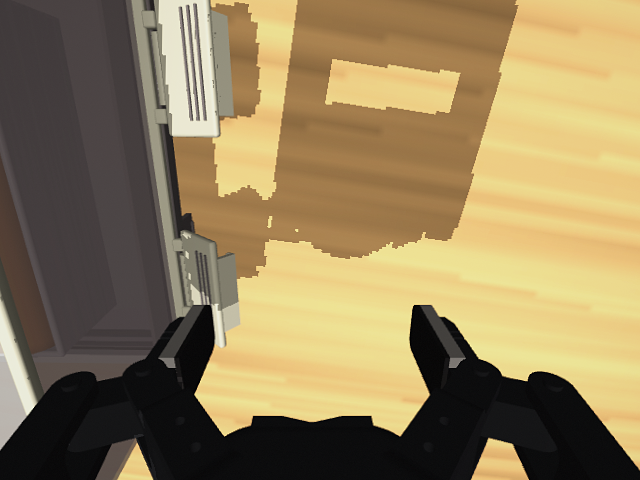

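>>> step_arm --grip '[100,100,100,100,100,100,100]' --pt "0 -0.002 0.008" --pt "0 0 0.008" --pt "0 0 0.008" --pt "0 0 0.008" --pt "0 0 0.008" --pt "0 0 0" --pt "0 0 0" --twist '[0,0,0,0,0,0,0]'

```text
clock: 19.05
eef_pos: [558.4, 146.3, 27.5]
tcp_rot: [[-0.163, 0.987, -0.003], [0.987, 0.163, -0.0], [0.0, -0.003, -1.0]]
wrist_force: [-0.9, 0.0, 0.1]
gripper_width: 85.2
```

```bash
python3 look.py 12
```

```text
cover x,y,z 50.9 146.4 28.9 F cover x,y [0.6 0.5 0.5] 85.03523914093608 19.2
```

View pics/wrist12.png

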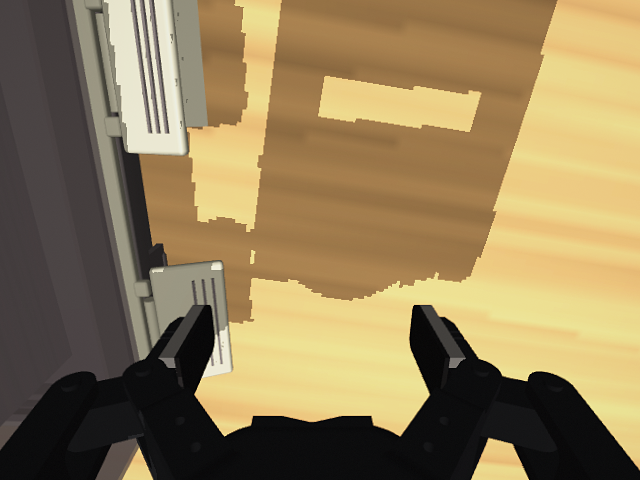

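>>> step_arm --grip '[100,100,100,100,100,100,100]' --pt "0 0 0.005" --pt "0 0 0.005" --pt "0 0 0.005" --pt "0 0 0.003" --pt "-0.003 0 0" --pt "-0.002 0 0" --pt "0 0 0" --twist '[0,0,0,0,0,0,0]'

```text
clock: 19.78
eef_pos: [559.1, 143.2, 10.0]
tcp_rot: [[-0.162, 0.987, -0.002], [0.987, 0.162, 0.004], [0.004, -0.001, -1.0]]
wrist_force: [0.6, 8.0, -2.8]
gripper_width: 85.2
```

```bash
python3 look.py 13
```

```text
cover x,y,z 50.0 143.2 10.0 F cover x,y [ 0.6  6.5 -2.1] 85.1089720000909 19.9333
```

View pics/wrist13.png

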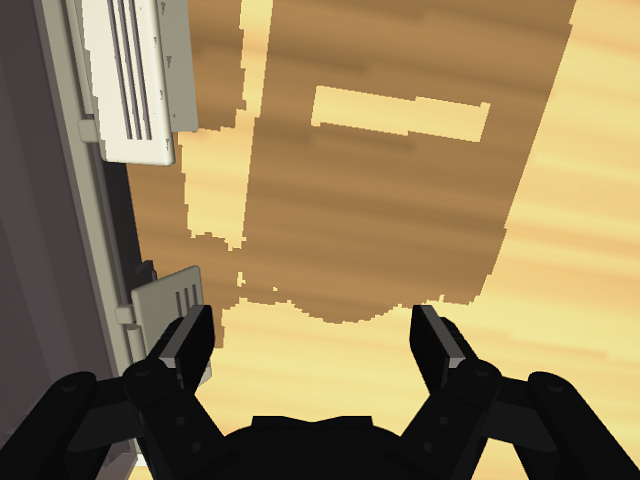

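>>> step_arm --grip '[100,100,100,100,100,100]' --pt "-0.002 0 0" --pt "0 0 0" --pt "-0.002 0 0" --pt "0 0 0" --pt "-0.001 0 0" --pt "0 0 0" --twist '[0,0,0,0,0,0]'

```text
clock: 20.43
eef_pos: [559.2, 143.4, 10.5]
tcp_rot: [[-0.161, 0.987, -0.002], [0.987, 0.161, 0.011], [0.011, -0.0, -1.0]]
wrist_force: [-2.0, 25.6, -1.4]
gripper_width: 85.6
```

```bash
python3 look.py 14
```

```text
cover x,y,z 50.1 143.4 10.5 F cover x,y [ 1.8 26.2 -0.7] 85.44809364625306 20.5833
```

View pics/wrist14.png

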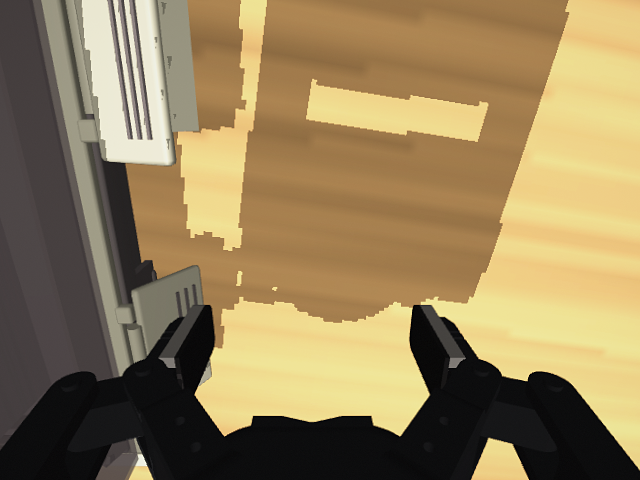

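Run:
```python
from h import *
s=ctrl.sense();print(s['wrist_force'],s['wrist_torque'],s['tau'])
a=cv2.imread('pics/side14.png')[180:300,230:350];a=cv2.resize(a,(400,400),interpolation=cv2.INTER_CUBIC)
b=cv2.imread('pics/scene14.png')[140:260,300:420];b=cv2.resize(b,(400,400),interpolation=cv2.INTER_CUBIC)
cv2.imwrite('pics/c14z.png',np.hstack([a,b]))
```

```text
[-2.51699265 26.11846449 -0.72918064] [ 2.84048385  0.30659402 -0.02325031] [-1.48430255e+01 -3.65751278e+01 -2.29268146e+01 -3.56154732e+00
 -1.80033180e-01  3.14289657e-02]
```

View pics/c14z.png

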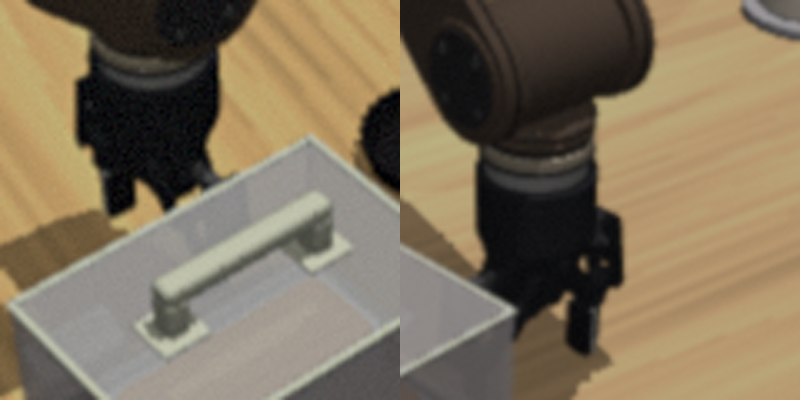

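>>> step_arm --grip '[100,100,100]' --pt "0.005 0 0" --pt "0 0 0" --pt "0 0 0" --twist '[0,0,0]'

```text
clock: 20.83
eef_pos: [559.7, 143.2, 10.8]
tcp_rot: [[-0.163, 0.987, -0.001], [0.987, 0.163, 0.003], [0.003, -0.0, -1.0]]
wrist_force: [-1.7, 10.0, 0.9]
gripper_width: 85.4
```

Run:
```python
from h import *
s=ctrl.sense();print(s['eef_pos'],s['wrist_force'],s['wrist_torque'])
for n,(x,y) in(('scene10',(230,20)),('side10',(240,40)),('scene5',(0,0))):
    try:
        im=cv2.imread('pics/%s.png'%n)
        d=json.load(open('pics/%s.png.json'%n));print(n,np.round(d['pos'],1))
        uv=proj(n+'.png',[d['pos']])[0];print(uv)
        u,v=int(uv[0]),int(uv[1]);c=im[max(0,v-90):v+30,u-60:u+60];cv2.imwrite('pics/g_%s.png'%n,cv2.resize(c,None,fx=5,fy=5,interpolation=cv2.INTER_CUBIC));print('origin',u-60,max(0,v-90))
    except Exception as e:print(e)
```

```text
[559.72763238 143.23438361  10.82510323] [-1.68431535 10.01473812  0.9391223 ] [ 1.01638173  0.2093207  -0.02081163]
scene10 [533.2  -6.5 267.1]
[267.35067368 166.28114334]
origin 207 76
side10 [533.5  -6.6 267.8]
[301.28240336 212.26666952]
origin 241 122
[Errno 2] No such file or directory: 'pics/scene5.png.json'[ WARN:0@0.571] global loadsave.cpp:275 findDecoder imread_('pics/scene5.png'): can't open/read file: check file path/integrity
```

View pics/g_scene10.png

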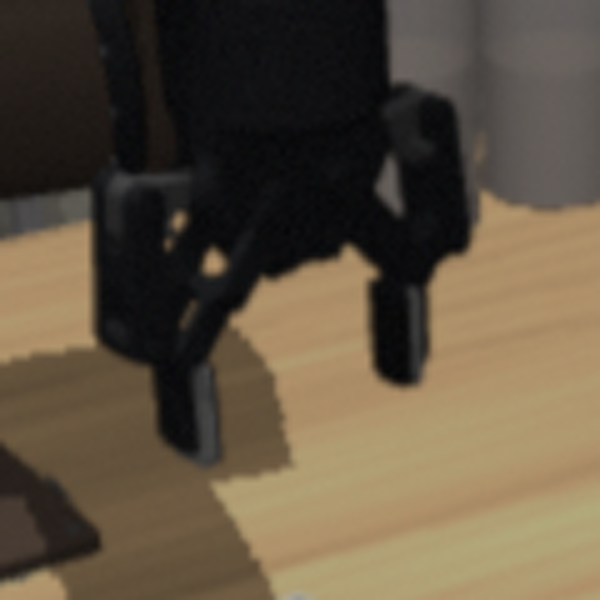

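View pics/g_side10.png

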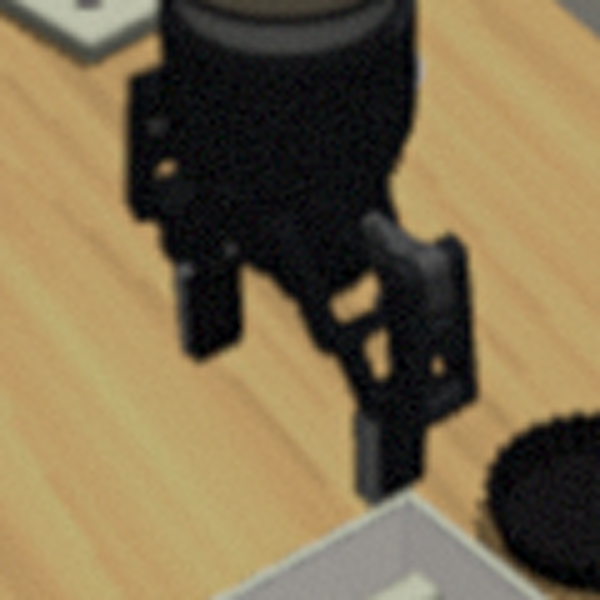

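Run:
```python
from h import *
def tool(fn,uv,ty):
    d=json.load(open('pics/'+fn+'.json'));R=np.array(d['rot']);p=np.array(d['pos'])
    o,r=ray(fn,uv);o=R.T@(o-p);r=R.T@r;t=(ty-o[1])/r[1];q=o+r*t;return q[[0,2]].round(1)
for ty in(-11,0,11):
    print(ty)
    for n,x,y in(('L blk top',95,180),('L blk bot',100,330),('L tip top out',155,380),('L tip bot out',165,440),('L tip in',215,465),('R blk top',460,110),('R blk bot',472,240),('R tip out',428,300),('R tip bot',420,380),('R tip in',372,290)):
        print('scene',n,tool('scene10.png',(207+x/5,76+y/5),ty))
    for n,x,y in(('R blk top',465,245),('R blk',475,400),('R tip bot r',422,480),('R tip bot l',380,503),('L blk',130,90),('L tipbot',200,360)):
        print('side',n,tool('side10.png',(241+x/5,122+y/5),ty))
```

```text
-11
scene L blk top [ -66.7 -115. ]
scene L blk bot [-71.5 -65. ]
scene L tip top out [-52.1 -40.9]
scene L tip bot out [-50.6 -17.8]
scene L tip in [-30.6  -1.2]
scene R blk top [  90.4 -101. ]
scene R blk bot [ 94.7 -50.8]
scene R tip out [ 72.  -33.6]
scene R tip bot [66.6 -3.1]
scene R tip in [ 45.4 -45.3]
side R blk top [ -91.3 -143. ]
side R blk [-96.7 -90.9]
side R tip bot r [-73.5 -44.5]
side R tip bot l [-53.6 -21.3]
side L blk [  68.2 -109.7]
side L tipbot [ 38.4 -19.6]
0
scene L blk top [ -73.8 -119.8]
scene L blk bot [-78.5 -70.6]
scene L tip top out [-59.4 -46.9]
scene L tip bot out [-57.9 -24.2]
scene L tip in [-38.3  -7.9]
scene R blk top [  80.7 -106. ]
scene R blk bot [ 84.9 -56.6]
scene R tip out [ 62.6 -39.7]
scene R tip bot [57.2 -9.7]
scene R tip in [ 36.4 -51.2]
side R blk top [ -78.6 -130.1]
side R blk [-84.2 -76.8]
side R tip bot r [-60.5 -29.2]
side R tip bot l [-40.1  -5.5]
side L blk [ 84.8 -96. ]
side L tipbot [54.2 -3.7]
11
scene L blk top [ -80.8 -124.5]
scene L blk bot [-85.5 -76.2]
scene L tip top out [-66.7 -52.9]
scene L tip bot out [-65.3 -30.6]
scene L tip in [-46.  -14.5]
scene R blk top [  71.  -110.9]
scene R blk bot [ 75.1 -62.4]
scene R tip out [ 53.1 -45.8]
scene R tip bot [ 47.9 -16.3]
scene R tip in [ 27.4 -57.1]
side R blk top [ -66.  -117.3]
side R blk [-71.7 -62.6]
side R tip bot r [-47.4 -14. ]
side R tip bot l [-26.5  10.4]
side L blk [101.3 -82.3]
side L tipbot [70.1 12.2]
```

>>> step_arm --grip '[100,100,100,100,100,100,100,100,100,100,100,100]' --pt "0.02 0 0" --pt "0.005 0.0385 0" --pt "0 0 0.007" --pt "0 0 0" --pt "0 0 0" --pt "0 0 0" --pt "0 0 0" --pt "0 0 0" --pt "0 0 0" --pt "0 0 0" --pt "0 0 0" --pt "0 0 0" --twist '[0,0,0,0.109,0.109,0.109,0.109,0.109,0.109,0.109,0.11,0]'

```text
clock: 21.83
eef_pos: [594.7, 171.4, 4.0]
tcp_rot: [[0.653, 0.757, 0.001], [0.757, -0.653, -0.0], [0.0, 0.001, -1.0]]
wrist_force: [-0.3, 0.4, -0.8]
gripper_width: 85.3
```

```bash
python3 look.py 15
```

```text
cover x,y,z 89.6 165.7 3.9 F cover x,y [-0.3  0.2  1. ] 85.34557181405053 21.9833
```

View pics/wrist15.png

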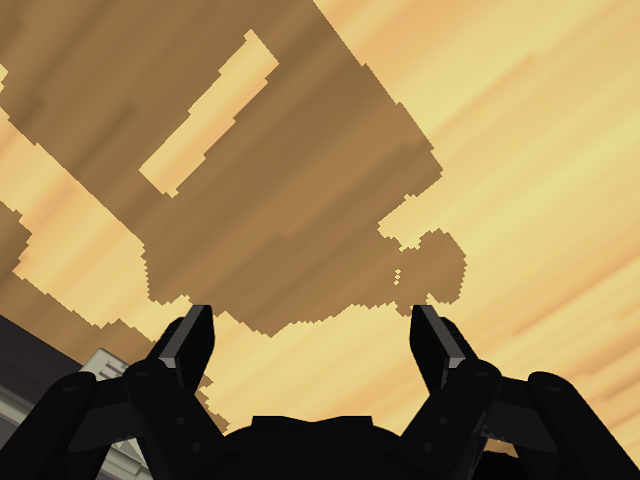

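View pics/c15.png

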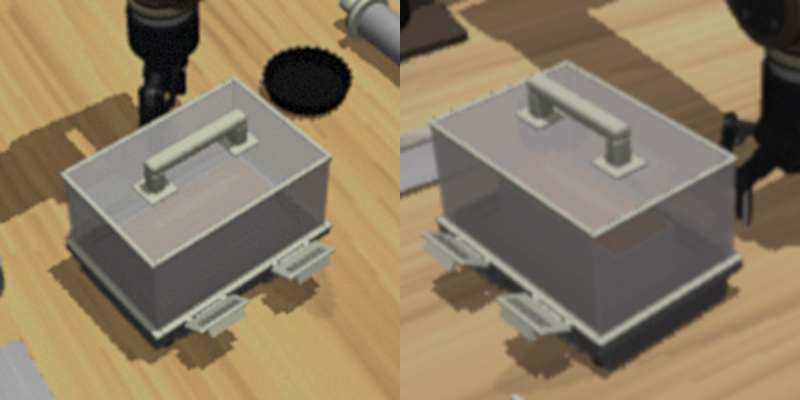

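>>> step_arm --grip '[100,100,100,100,100,100]' --pt "-0.01 0.012 0" --pt "-0.0065 0.0077 0" --pt "-0.002 0.0023 0" --pt "-0.002 0.0023 0" --pt "0 0 0" --pt "0 0 0" --twist '[0,0,0,0,0,0]'

```text
clock: 22.48
eef_pos: [599.1, 141.2, 3.8]
tcp_rot: [[0.651, 0.759, -0.0], [0.759, -0.651, 0.0], [-0.0, -0.0, -1.0]]
wrist_force: [-0.2, 0.3, 0.7]
gripper_width: 85.4
```

```bash
cat >> look.py <<'E'
F=np.array(s['wrist_force']);T=np.array(s['wrist_torque']);f2=F[:2];
print('lever mm',1000*(T[0]*(-F[1])+T[1]*F[0])/(f2@f2+1e-6),'T',T.round(2))
E
python3 look.py 16
```

```text
cover x,y,z 89.2 135.0 3.8 F cover x,y [ 0.3  0.7 -0. ] 85.44997640078925 22.6333
lever mm -16.635955446988913 T [ 0.01 -0.01 -0.05]
```

View pics/wrist16.png

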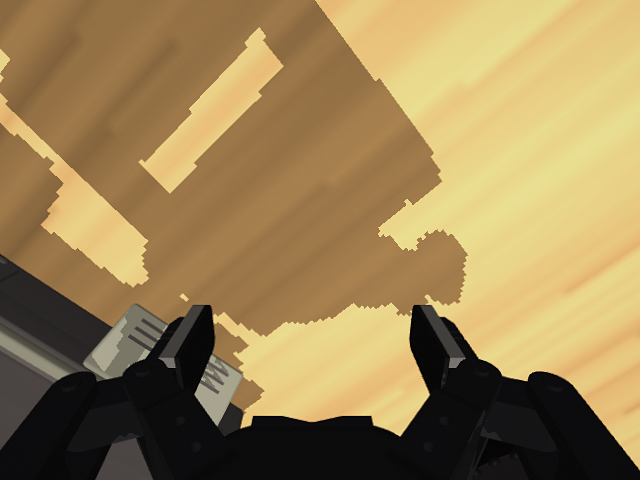

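>>> step_arm --grip '[100,100,100,100,100,100]' --pt "-0.0013 0.0015 0" --pt "0 0 0" --pt "-0.0013 0.0015 0" --pt "0 0 0" --pt "-0.0007 0.0008 0" --pt "0 0 0" --twist '[0,0,0,0,0,0]'

```text
clock: 23.13
eef_pos: [599.9, 136.1, 3.8]
tcp_rot: [[0.651, 0.759, -0.0], [0.759, -0.651, 0.0], [-0.0, -0.0, -1.0]]
wrist_force: [0.4, -0.3, 0.4]
gripper_width: 85.2
```

```bash
python3 look.py 17
```

```text
cover x,y,z 89.1 129.6 3.8 F cover x,y [ 0.3 -0.3  0.1] 85.08406902880427 23.2833
lever mm 55.085435922343336 T [ 0.04  0.   -0.01]
```

>>> step_arm --grip '[100,100,100,100]' --pt "-0.0013 0.0015 0" --pt "0 0 0" --pt "-0.0007 0.0008 0" --pt "0 0 0" --twist '[0,0,0,0]'

```text
clock: 23.62
eef_pos: [600.3, 133.3, 3.7]
tcp_rot: [[0.651, 0.759, -0.0], [0.759, -0.651, 0.001], [0.0, -0.0, -1.0]]
wrist_force: [-0.1, 2.5, -0.1]
gripper_width: 85.2
```

```bash
python3 look.py 18
```

```text
cover x,y,z 89.0 126.7 3.8 F cover x,y [ 0.2  2.9 -0.5] 85.28702218750134 23.7667
lever mm -94.51165970019801 T [ 0.27  0.03 -0.04]
```

View pics/wrist18.png

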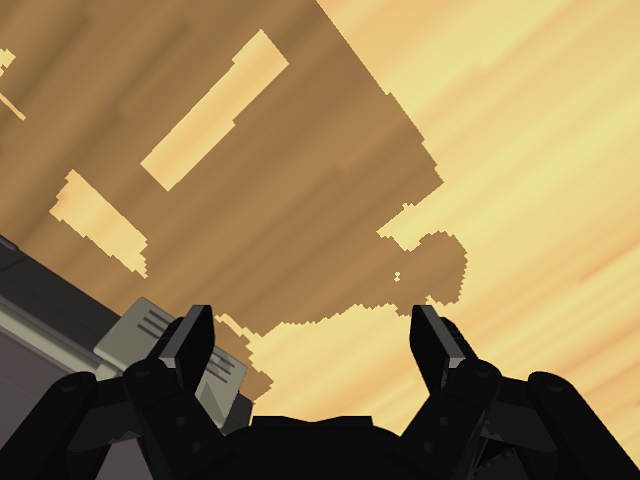

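```bash
cat > tabs.py <<'E'
from h import *
import sys
B=[533.3,-6.3,.165]
def W(P):
    c,s=np.cos(B[2]),np.sin(B[2]);P=np.array(P,float);return np.c_[B[0]+c*P[:,0]-s*P[:,1],B[1]+s*P[:,0]+c*P[:,1],P[:,2]]
def tab(sx,sy,th,r1=30,r0=0,off=2):
    # outer face
    o=[];
    for x,r in((23,r0),(81,r0),(81,r1),(23,r1)):
        o.append([sx*x,sy*(79+r*np.cos(th)+off*np.sin(th)),43-r*np.sin(th)+off*np.cos(th)])
    return W(o)
if __name__=='__main__':
    fn,sx,sy,out=sys.argv[1],int(sys.argv[2]),int(sys.argv[3]),sys.argv[4];x0,y0,w,h,k=map(int,sys.argv[5].split(','))
    im=cv2.imread('pics/'+fn)[y0:y0+h,x0:x0+w];im=cv2.resize(im,None,fx=k,fy=k,interpolation=cv2.INTER_CUBIC)
    for th,col in zip(map(float,sys.argv[6].split(',')),((0,255,0),(255,0,0),(0,0,255),(255,0,255))):
        uv=(proj(fn,tab(sx,sy,th))-[x0,y0])*k;cv2.polylines(im,[np.int32(uv)],True,col,1)
    cv2.imwrite('pics/'+out,im)
E
python3 tabs.py wrist18.png 1 1 t18.png 50,230,220,200,3 0.9,1.25,1.57
```

```text
(no output)
```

View pics/t18.png

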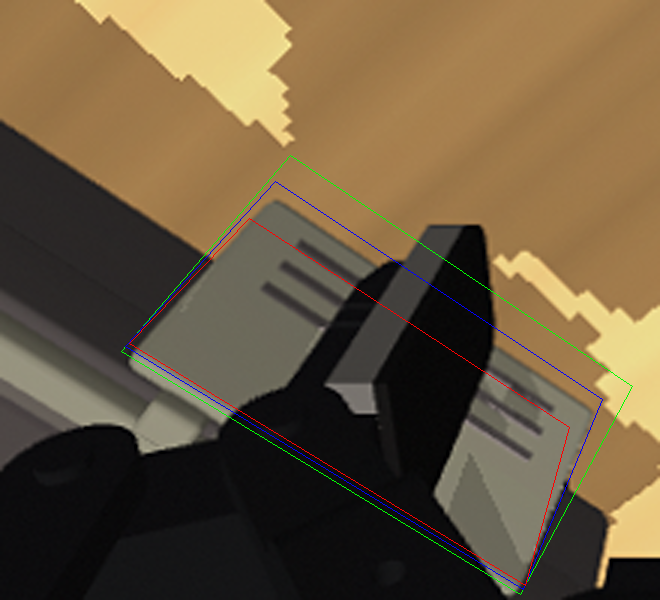

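>>> step_arm --grip '[100,100,100]' --pt "-0.0013 0.0015 0" --pt "0 0 0" --pt "0 0 0" --twist '[0,0,0]'

```text
clock: 24.02
eef_pos: [600.4, 132.1, 3.6]
tcp_rot: [[0.652, 0.759, -0.0], [0.758, -0.652, 0.002], [0.001, -0.001, -1.0]]
wrist_force: [-0.3, 5.5, -2.5]
gripper_width: 85.4
```

```bash
python3 look.py 19;python3 tabs.py wrist19.png 1 1 t19.png 50,230,220,200,3 1.25,1.4,1.57
```

```text
cover x,y,z 88.9 125.4 3.6 F cover x,y [ 1.4  5.1 -1.9] 85.3794360651178 24.1667
lever mm -172.20148198579966 T [ 0.9  -0.11 -0.13]
```

View pics/t19.png

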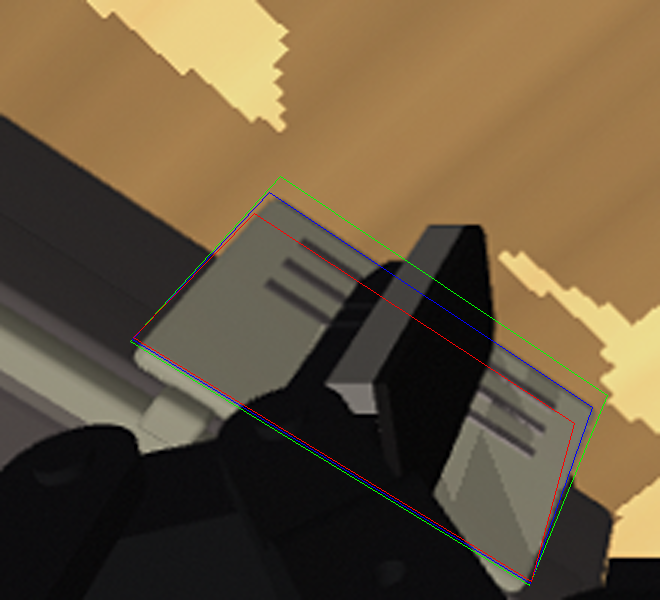

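>>> step_arm --grip '[100,100,100,100]' --pt "-0.0013 0.0015 0" --pt "0 0 0" --pt "-0.0007 0.0008 0" --pt "0 0 0" --twist '[0,0,0,0]'

```text
clock: 24.5
eef_pos: [600.7, 131.6, 3.8]
tcp_rot: [[0.654, 0.757, -0.0], [0.757, -0.654, 0.006], [0.005, -0.004, -1.0]]
wrist_force: [-0.2, 14.3, -1.4]
gripper_width: 85.4
```

```bash
python3 look.py 20;python3 tabs.py wrist20.png 1 1 t20.png 50,230,220,200,3 1.25,1.4,1.57
```

```text
cover x,y,z 89.1 125.0 3.8 F cover x,y [ 1.7 13.9 -1.3] 85.49781581649151 24.65
lever mm -129.24302192733873 T [ 1.8   0.03 -0.49]
```

View pics/t20.png

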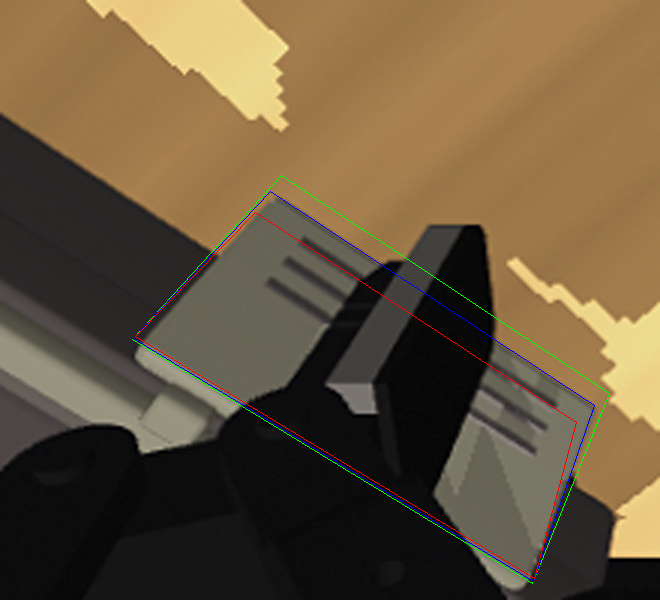

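>>> step_arm --grip '[100,100,100]' --pt "0.0065 -0.0077 0" --pt "0.0065 -0.0077 0" --pt "0 0 0" --twist '[0,0,0]'

```text
clock: 24.9
eef_pos: [597.6, 149.1, 4.0]
tcp_rot: [[0.649, 0.761, 0.0], [0.761, -0.649, -0.001], [-0.001, 0.001, -1.0]]
wrist_force: [0.3, -0.5, -0.1]
gripper_width: 85.6
```

```bash
python3 look.py 21; python3 tabs.py wrist21.png 1 1 t21.png 50,230,220,200,3 1.25,1.4,1.57
python3 - <<'E'
import numpy as np
tip=np.array([(42.5,11),(46,11),(57,3),(57,-3),(46,-11),(42.5,-11)])
blk=np.array([(50,10.2),(73.4,10.2),(73.4,-10.2),(50,-10.2)])
def samp(P,n=12):
    return np.concatenate([P[i]+(P[(i+1)%len(P)]-P[i])*np.linspace(0,1,n)[:,None] for i in range(len(P))])
for bn,(bx,by) in {'38x42':(38,42.5),'42x38':(42.5,38),'cyl38':None or (0,0)}.items():
    if bn=='cyl38':body=38*np.c_[np.cos(np.linspace(0,6.28,80)),np.sin(np.linspace(0,6.28,80))]
    else: body=samp(np.array([(bx,by),(-bx,by),(-bx,-by),(bx,-by)]),40)
    best=[]
    for ph in np.radians(np.arange(0,121,2.5)):
        f=np.array([-np.sin(ph),-np.cos(ph)]);g=np.array([np.cos(ph),-np.sin(ph)])
        tr=lambda P:P[:,:1]*f+P[:,1:]*g
        T=tr(samp(tip));B=tr(samp(blk));D=tr(body);D2=B
        for cx in np.arange(60,160,2.):
            # min y of contact on tab x range 25..80
            m=(T[:,0]+cx<79)&(T[:,0]+cx>25)
            if not m.any():continue
            st=-T[m,1].min()
            # required cy so obstacles clear wall 71 for x<104
            need=0
            for Q in(B,D):
                k=(Q[:,0]+cx<104)
                if k.any():need=max(need,71-Q[k,1].min())
            # flange: tip must be >=77 where x<109
            best.append((need-st,np.degrees(ph),cx,cx+T[m,0][T[m,1].argmin()]))
    best.sort();print(bn,[tuple(np.round(b,1)) for b in best[:5]])
    print([tuple(np.round(min([b for b in best if b[1]==p]),1)) for p in(0,20,40,50,60,70,80,90)])
E
```

```text
cover x,y,z 89.1 141.3 3.9 F cover x,y [ 0.2 -0.1 -0.1] 84.9976681589372 25.05
lever mm 132.58672178643275 T [ 0.01  0.03 -0.01]
38x42 [(np.float64(83.9), np.float64(67.5), np.float64(130.0), np.float64(78.5)), (np.float64(84.2), np.float64(65.0), np.float64(128.0), np.float64(78.8)), (np.float64(84.8), np.float64(62.5), np.float64(126.0), np.float64(78.0)), (np.float64(84.9), np.float64(70.0), np.float64(132.0), np.float64(78.9)), (np.float64(85.0), np.float64(62.5), np.float64(128.0), np.float64(78.8))]Traceback (most recent call last):
  File "<stdin>", line 27, in <module>
ValueError: min() iterable argument is empty
```

View pics/t21.png

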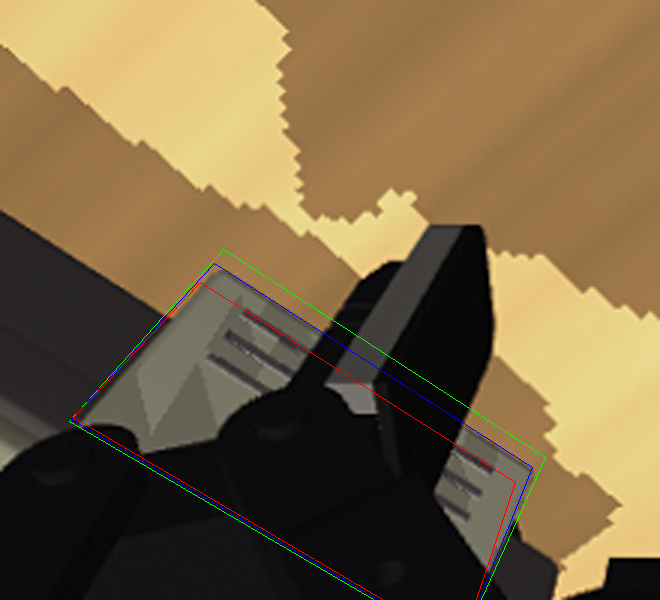

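>>> step_arm --grip '[100,100,100,100,100]' --pt "0.02 -0.02 -0.01" --pt "0.015 -0.015 -0.03" --pt "0 0 -0.03" --pt "0 0 0" --pt "0 0 0" --twist '[0,0,0,0,0]'

```text
clock: 25.47
eef_pos: [596.2, 197.4, 76.7]
tcp_rot: [[0.651, 0.759, 0.006], [0.759, -0.651, 0.0], [0.004, 0.004, -1.0]]
wrist_force: [-0.6, 0.5, -0.3]
gripper_width: 85.4
```

```bash
python3 look.py 22; python3 -c "
from tabs import *
print(proj('wrist22.png',tab(1,1,1.4)).round())"; python3 tabs.py wrist22.png 1 1 t22.png 20,230,220,200,3 1.25,1.4,1.57
```

```text
cover x,y,z 92.3 190.3 72.3 F cover x,y [-1.1  0.1 -0.4] 84.9855747770106 25.6167
lever mm 39.860354388871016 T [-0.06 -0.05 -0.  ]
[[106. 338.]
 [188. 389.]
 [206. 354.]
 [134. 307.]]
```

View pics/wrist22.png

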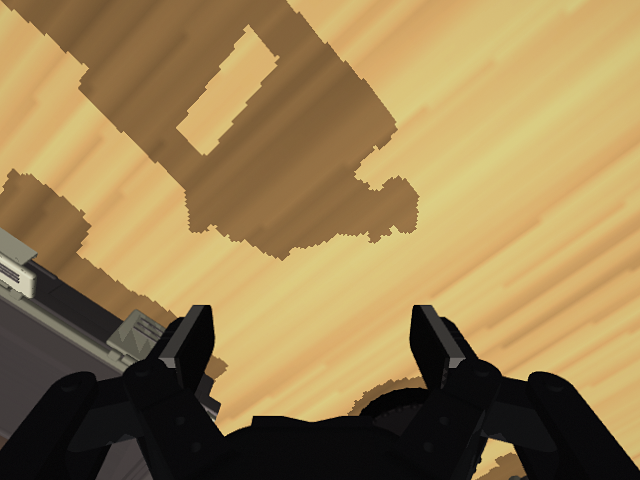

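>>> step_arm --grip '[100,100,100,100,100]' --pt "0 0 -0.03" --pt "-0.04 0 -0.01" --pt "-0.035 0 0" --pt "0 0 0" --pt "0 0 0" --twist '[0,0,0,0,0]'

```text
clock: 26.03
eef_pos: [543.2, 139.0, 111.9]
tcp_rot: [[0.653, 0.757, -0.004], [0.757, -0.653, -0.0], [-0.003, -0.003, -1.0]]
wrist_force: [0.8, 0.5, 0.5]
gripper_width: 85.6
```

```bash
python3 look.py 23; python3 -c "
from tabs import *
print(proj('wrist23.png',tab(1,1,1.4)).round())"; python3 tabs.py wrist23.png 1 1 t23.png 150,180,200,200,3 1.25,1.4,1.57
```

```text
cover x,y,z 36.3 142.9 113.2 F cover x,y [1.  0.5 1.2] 85.1685773172705 26.1833
lever mm -21.07416595723519 T [ 0.   -0.03  0.02]
[[243. 305.]
 [307. 350.]
 [312. 323.]
 [254. 282.]]
```

View pics/wrist23.png

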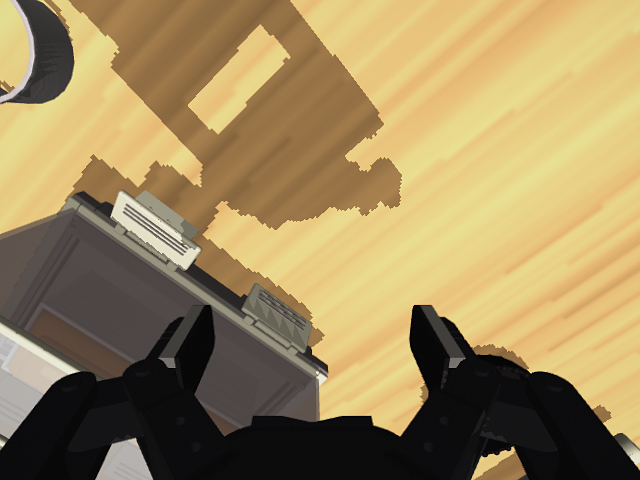

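View pics/t23.png

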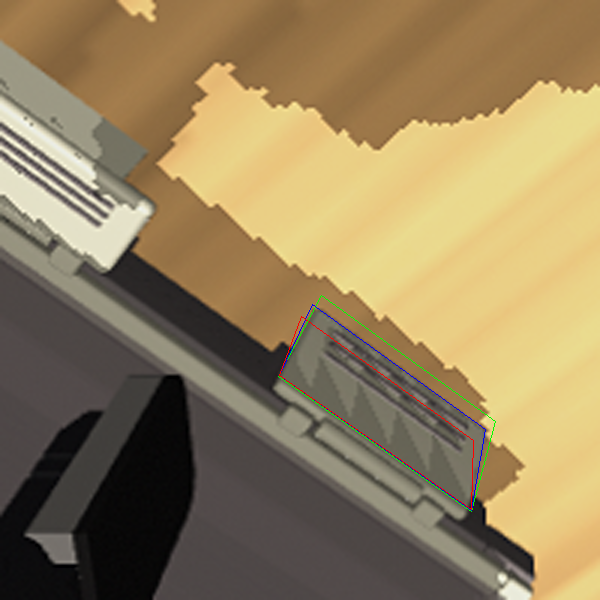

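Run:
```python
from h import *
o=[]
for n in('scene7','side7'):
    im=cv2.imread('pics/%s.png'%n);d=json.load(open('pics/%s.png.json'%n));uv=proj(n+'.png',[d['pos']])[0];u,v=map(int,uv);y0=max(0,v-100)
    print(n,u-60,y0,np.array(d['pos']).round(1));c=im[y0:y0+120,u-60:u+60];o.append(cv2.resize(c,(400,400),interpolation=cv2.INTER_CUBIC))
cv2.imwrite('pics/g7.png',np.hstack(o))
```

```text
scene7 317 30 [492.6 289.3 253.9]
side7 148 36 [493.3 289.5 255.3]
```

View pics/g7.png

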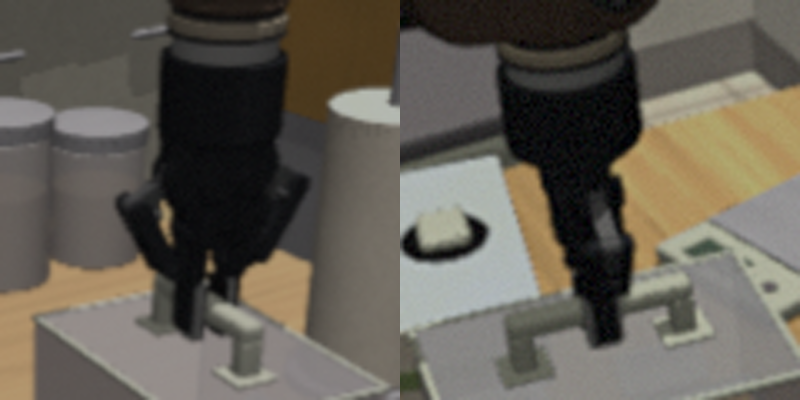

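Run:
```python
from h import *
def tool(fn,uv,tx):
    d=json.load(open('pics/'+fn+'.json'));R=np.array(d['rot']);p=np.array(d['pos'])
    o,r=ray(fn,uv);o=R.T@(o-p);r=R.T@r;t=(tx-o[0])/r[0];q=o+r*t;return q[[1,2]].round(1)
for x,y in((590-400,345),(622-400,340),(572-400,270),(630-400,290),(632-400,240),(552-400,215),(545-400,170),(505-400,140),(625-400,180),(620-400,165),(640-400,130),(500-400,100),(640-400,90)):
    uv=(148+x*.3,36+y*.3);print((x,y),[tool('side7.png',uv,t).tolist() for t in(-15,0,15)])
im=cv2.imread('pics/side7.png')[60:150,165:235];cv2.imwrite('pics/g7s.png',cv2.resize(im,None,fx=6.6,fy=6.6,interpolation=cv2.INTER_CUBIC))
```

```text
(190, 345) [[-11.0, -6.1], [-8.3, 4.2], [-5.6, 14.4]]
(222, 340) [[7.7, -4.1], [10.8, 6.1], [13.8, 16.4]]
(172, 270) [[-15.0, -57.6], [-12.3, -48.2], [-9.7, -38.7]]
(230, 290) [[16.1, -35.9], [19.2, -26.1], [22.4, -16.3]]
(232, 240) [[20.7, -67.6], [23.9, -58.3], [27.2, -49.0]]
(152, 215) [[-21.6, -94.8], [-19.0, -85.9], [-16.4, -77.0]]
(145, 170) [[-21.8, -122.8], [-19.2, -114.4], [-16.6, -105.9]]
(105, 140) [[-40.5, -145.8], [-38.2, -137.7], [-35.9, -129.6]]
(225, 180) [[20.9, -105.9], [24.1, -97.1], [27.3, -88.4]]
(220, 165) [[19.1, -115.6], [22.3, -107.1], [25.5, -98.5]]
(240, 130) [[32.3, -133.9], [35.7, -125.7], [39.1, -117.4]]
(100, 100) [[-39.9, -169.3], [-37.6, -161.6], [-35.3, -153.9]]
(240, 90) [[34.7, -157.5], [38.1, -149.6], [41.6, -141.7]]
```

View pics/g7s.png

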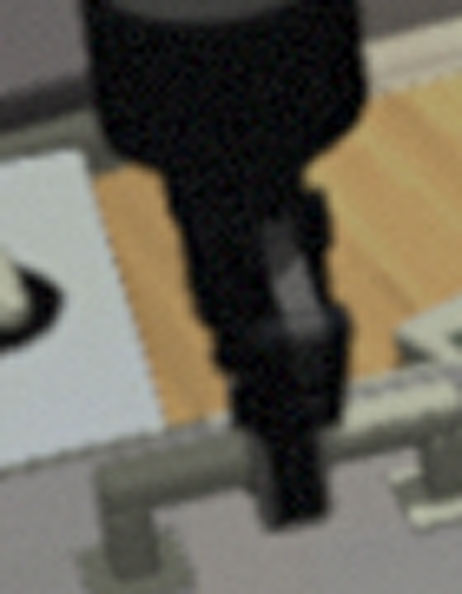

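>>> step_arm --grip '[0,0,0,0,0,0,0,0,0,0,0,0,0,0]' --pt "0 0 0" --pt "0 0 0" --pt "0 0 0" --pt "0 0 0" --pt "0 0 0" --pt "0 0 0" --pt "0.016 0.015 0" --pt "0 0 0.025" --pt "0 0 0.025" --pt "0 0 0.022" --pt "0 0.012 0.01" --pt "0 0 0" --pt "0 0 0" --pt "0 0 0" --twist '[0.116,0.116,0.116,0.116,0.116,0.114,0,0,0,0,0,0,0,0]' --force 80

```text
clock: 27.35
eef_pos: [567.0, 116.5, 33.2]
tcp_rot: [[0.986, 0.167, 0.003], [0.167, -0.986, 0.0], [0.002, 0.0, -1.0]]
wrist_force: [0.0, -0.7, 0.3]
gripper_width: -0.2
```

```bash
python3 look.py 24
```

```text
cover x,y,z 53.3 115.9 33.5 F cover x,y [1.  0.2 0. ] -0.0980795936910526 27.5
lever mm -18.518775810805845 T [-0.02 -0.03  0.02]
```

View pics/wrist24.png

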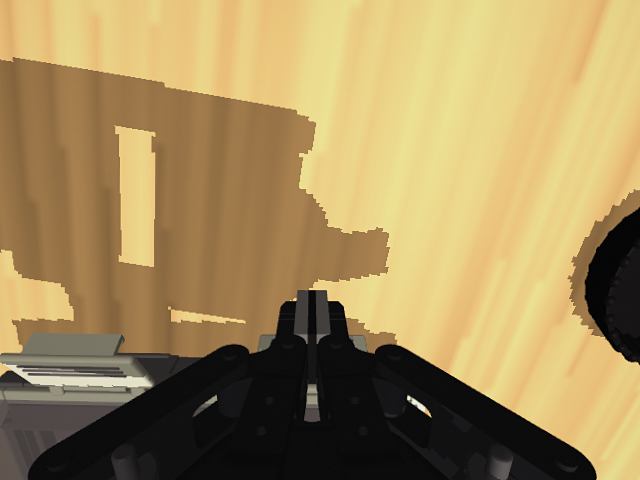

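View pics/c24.png

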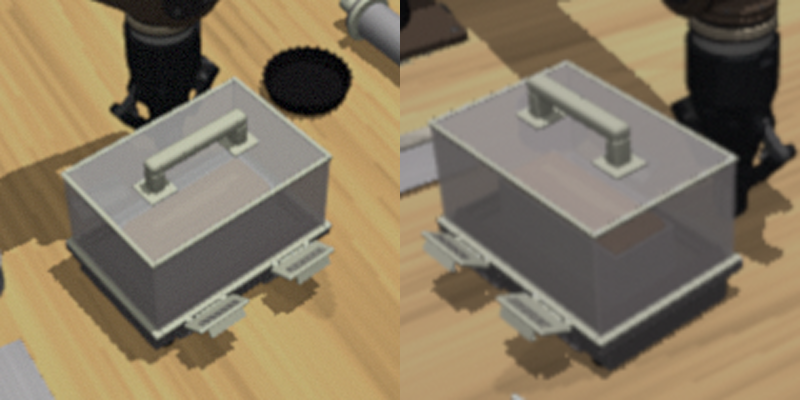

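>>> step_arm --grip '[0,0,0,0,0,0,0]' --pt "0 0.006 0.003" --pt "0 0.006 0.0015" --pt "0 0.003 0" --pt "0 0.002 0" --pt "0 0.002 0" --pt "0 0 0" --pt "0 0 0" --twist '[0,0,0,0,0,0,0]'

```text
clock: 28.08
eef_pos: [568.7, 97.7, 27.3]
tcp_rot: [[0.986, 0.167, -0.0], [0.167, -0.986, 0.0], [-0.0, -0.0, -1.0]]
wrist_force: [-0.1, 0.3, 0.2]
gripper_width: 0.0
```

```bash
python3 look.py 25
```

```text
cover x,y,z 52.0 97.0 27.3 F cover x,y [0.2 0.9 0.5] 0.04117205475263463 28.2333
lever mm -17.59829197336783 T [ 0.02 -0.01  0.02]
```

>>> step_arm --grip '[0,0,0,0,0,0]' --pt "0 0.0015 -0.001" --pt "0 0 0" --pt "0 0.0015 0" --pt "0 0 0" --pt "0 0 0" --pt "0 0 0" --twist '[0,0,0,0,0,0]'

```text
clock: 28.73
eef_pos: [569.3, 94.9, 28.3]
tcp_rot: [[0.986, 0.167, 0.0], [0.167, -0.986, -0.0], [0.0, 0.0, -1.0]]
wrist_force: [0.2, 0.1, -0.3]
gripper_width: 0.1
```

```bash
python3 look.py 26
```

```text
cover x,y,z 52.1 93.9 28.3 F cover x,y [0.1 0.8 0.3] -0.020483035897200883 28.8833
lever mm 16.204540266707543 T [-0.01 -0.01 -0.01]
```

>>> step_arm --grip '[0,0,0,0]' --pt "0 0.001 0" --pt "0 0.001 0" --pt "0 0 0" --pt "0 0 0" --twist '[0,0,0,0]'

```text
clock: 29.22
eef_pos: [569.3, 94.5, 28.3]
tcp_rot: [[0.986, 0.166, -0.0], [0.166, -0.986, 0.003], [0.0, -0.003, -1.0]]
wrist_force: [-0.3, 5.5, -0.2]
gripper_width: 0.1
```

```bash
python3 look.py 27
```

```text
cover x,y,z 52.0 93.5 28.3 F cover x,y [0.3 5.7 0.9] 0.1561744757466408 29.3667
lever mm -177.26298805488338 T [ 1.01  0.05 -0.03]
```

>>> step_arm --grip '[0,0,0,0]' --pt "0 0.001 0" --pt "0 0.001 0" --pt "0 0 0" --pt "0 0 0" --twist '[0,0,0,0]'

```text
clock: 29.7
eef_pos: [569.3, 93.9, 28.1]
tcp_rot: [[0.986, 0.165, -0.001], [0.165, -0.986, 0.006], [0.0, -0.006, -1.0]]
wrist_force: [-0.7, 10.3, 0.6]
gripper_width: -0.3
```

```bash
python3 look.py 28
```

```text
cover x,y,z 52.0 92.9 28.1 F cover x,y [ 1.9 10.1  0. ] -0.03619845508001848 29.85
lever mm -165.45455575958567 T [1.69 0.08 0.03]
```

>>> step_arm --grip '[0,0,0,0,0]' --pt "0 0.001 0" --pt "0 0.001 0" --pt "0 0.001 0" --pt "0 0 0" --pt "0 0 0" --twist '[0,0,0,0,0]'

```text
clock: 30.27
eef_pos: [569.5, 91.3, 27.8]
tcp_rot: [[0.986, 0.165, -0.001], [0.165, -0.986, 0.006], [-0.0, -0.006, -1.0]]
wrist_force: [-0.6, 12.0, -1.0]
gripper_width: -0.3
```

```bash
python3 look.py 29
```

```text
cover x,y,z 51.8 90.3 27.8 F cover x,y [ 1.7 11.8 -0.8] 0.2033821075385195 30.4167
lever mm -160.3543592700094 T [1.91 0.   0.01]
```

View pics/wrist29.png

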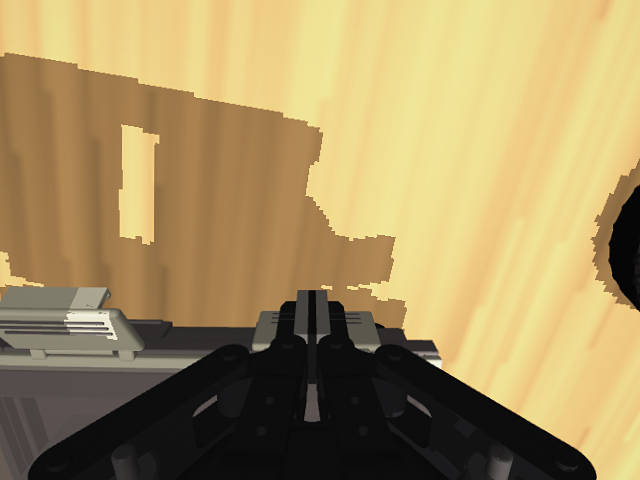

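>>> step_arm --grip '[0,0,0,0]' --pt "0 0.0015 0" --pt "0 0.0015 0" --pt "0 0 0" --pt "0 0 0" --twist '[0,0,0,0]'

```text
clock: 30.75
eef_pos: [569.5, 91.2, 27.8]
tcp_rot: [[0.987, 0.164, -0.002], [0.164, -0.986, 0.012], [-0.0, -0.012, -1.0]]
wrist_force: [-0.4, 21.3, -0.1]
gripper_width: 0.0
```

```bash
python3 look.py 30
```

```text
cover x,y,z 51.8 90.1 27.9 F cover x,y [ 2.1 20.4 -0.6] -0.2870545310436814 30.9
lever mm -165.91235217218065 T [3.39 0.15 0.01]
```

>>> step_arm --grip '[0,0,0,0,0,0,0,0,0]' --pt "0 -0.008 0" --pt "0 -0.02 0" --pt "0 0 -0.04" --pt "-0.035 0 -0.03" --pt "-0.035 0 0" --pt "-0.034 0.005 0" --pt "0 0 0" --pt "0 0 0" --pt "0 0 0" --twist '[0,0,0,0,0,0,0,0,0]'

```text
clock: 31.65
eef_pos: [468.7, 90.5, 96.1]
tcp_rot: [[0.986, 0.167, 0.002], [0.167, -0.986, -0.0], [0.002, 0.001, -1.0]]
wrist_force: [-0.0, -0.0, 0.1]
gripper_width: 0.2
```

```bash
python3 look.py 31;  python3 tabs.py wrist31.png 1 1 t31.png 380,230,240,170,3 1.25,1.4,1.57
```

```text
cover x,y,z -47.0 106.2 96.1 F cover x,y [0.2 0.1 0.7] 0.1680244876935182 31.8
lever mm 130.31029667344478 T [-0.07 -0.01 -0.01]
```

View pics/wrist31.png

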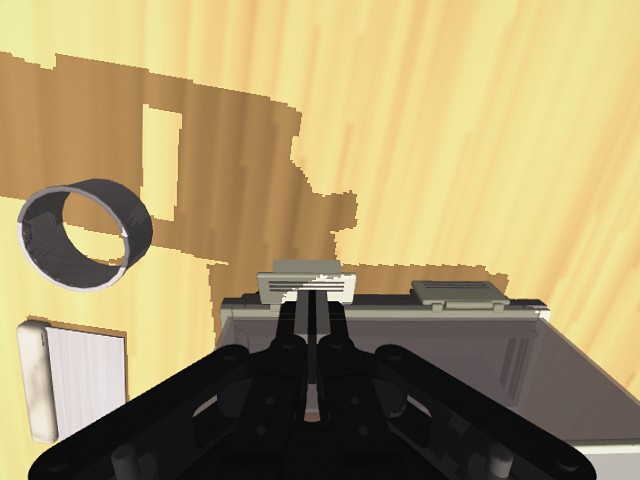

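View pics/t31.png

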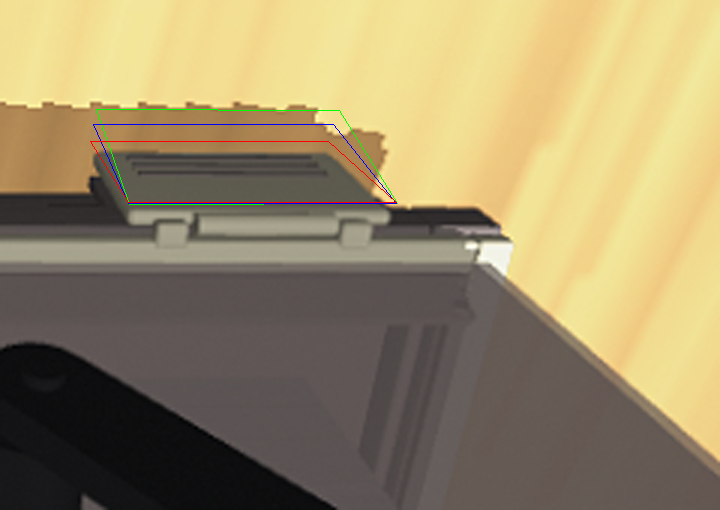

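>>> step_arm --grip '[0,0,0,0,0,0,0,0,0,0,0,0,0]' --pt "-0.005 0.003 0.02" --pt "0 0 0.02" --pt "0 0 0.008" --pt "0 0 0.006" --pt "0 0 0.006" --pt "0 0 0.006" --pt "0 0.002 0.002" --pt "0 0.002 0" --pt "0 0.002 0" --pt "0 0.002 0" --pt "0 0.0015 0" --pt "0 0 0" --pt "0 0 0" --twist '[0,0,0,0,0,0,0,0,0,0,0,0,0]'

```text
clock: 32.88
eef_pos: [465.0, 78.3, 27.6]
tcp_rot: [[0.986, 0.166, 0.0], [0.166, -0.986, 0.002], [0.001, -0.002, -1.0]]
wrist_force: [-0.3, 4.5, -1.1]
gripper_width: -0.1
```

```bash
python3 look.py 32
```

```text
cover x,y,z -53.5 94.7 27.6 F cover x,y [-0.2  4.9 -0.8] -0.1604775729737038 33.0333
lever mm -185.54788750999734 T [ 0.92  0.01 -0.01]
```

View pics/wrist32.png

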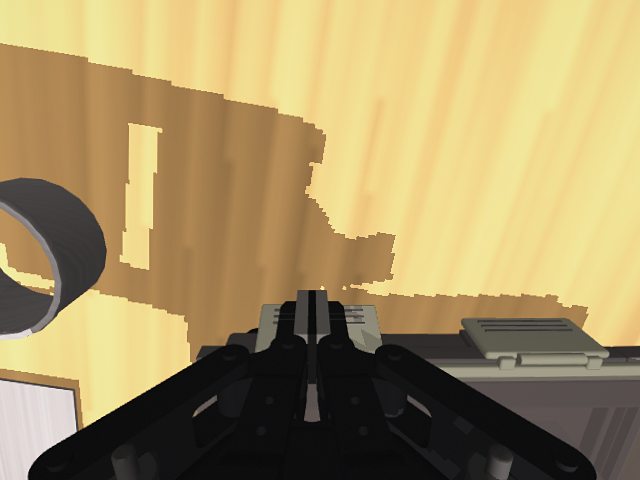

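Tab 2 has swung down to its hook and the fingertip bears on it. Same push as before.

>>> step_arm --grip '[0,0,0,0,0,0,0,0]' --pt "0 0.001 0" --pt "0 0.001 0" --pt "0 0.001 0" --pt "0 0.001 0" --pt "0 0.001 0" --pt "0 0.001 0" --pt "0 0 0" --pt "0 0 0" --twist '[0,0,0,0,0,0,0,0]'

```text
clock: 33.7
eef_pos: [465.2, 74.5, 27.2]
tcp_rot: [[0.986, 0.164, -0.001], [0.164, -0.986, 0.006], [-0.0, -0.006, -1.0]]
wrist_force: [-0.7, 14.2, -1.5]
gripper_width: -0.1
```

```bash
python3 look.py 33
```

```text
cover x,y,z -53.9 90.8 27.2 F cover x,y [ 2.6 14.3 -2. ] -0.017479560369093268 33.85
lever mm -154.16322666853532 T [ 2.24 -0.01 -0.04]
```

>>> step_arm --grip '[0,0,0,0,0]' --pt "0 0.0015 0" --pt "0 0.0015 0" --pt "0 0 0" --pt "0 0 0" --pt "0 0 0" --twist '[0,0,0,0,0]'

```text
clock: 34.27
eef_pos: [465.2, 74.3, 27.2]
tcp_rot: [[0.987, 0.162, -0.002], [0.162, -0.987, 0.012], [-0.0, -0.012, -1.0]]
wrist_force: [0.1, 25.1, -0.0]
gripper_width: 0.3
```

```bash
python3 look.py 34
```

```text
cover x,y,z -53.9 90.7 27.3 F cover x,y [ 3.6 23.7 -0.1] 0.013475990334241579 34.4167
lever mm -174.40409116171455 T [4.18 0.12 0.01]
```

>>> step_arm --grip '[0,0,0,0,0,0,0,0,0,0,0,0,0,0,0,0,0,0]' --pt "0 -0.01 0" --pt "0 -0.02 0" --pt "0 0 -0.04" --pt "0 0 -0.04" --pt "0 0 -0.04" --pt "0 0 -0.04" --pt "0 0 -0.015" --pt "-0.002 0.037 0" --pt "-0.002 0.037 0" --pt "-0.002 0.037 0" --pt "-0.002 0.037 0" --pt "-0.002 0.037 0" --pt "0 0.036 0" --pt "0 0 0.04" --pt "0 0 0.03" --pt "0 0 0.03" --pt "0 0 0" --pt "0 0 0" --twist '[0,0,0,0,0,0,0,0,0,0,0,0,0,0,0,0,0,0]'

```text
clock: 35.92
eef_pos: [487.3, -121.2, 101.3]
tcp_rot: [[0.986, 0.167, -0.004], [0.167, -0.986, 0.001], [-0.004, -0.001, -1.0]]
wrist_force: [0.7, -1.2, -0.4]
gripper_width: 0.4
```

```bash
python3 look.py 35
```

```text
cover x,y,z -61.4 -107.1 105.2 F cover x,y [-0.   0.2 -0.7] -0.2612763830819433 36.0667
lever mm -24.579167951557384 T [ 0.01 -0.01  0.01]
```

View pics/c35.png

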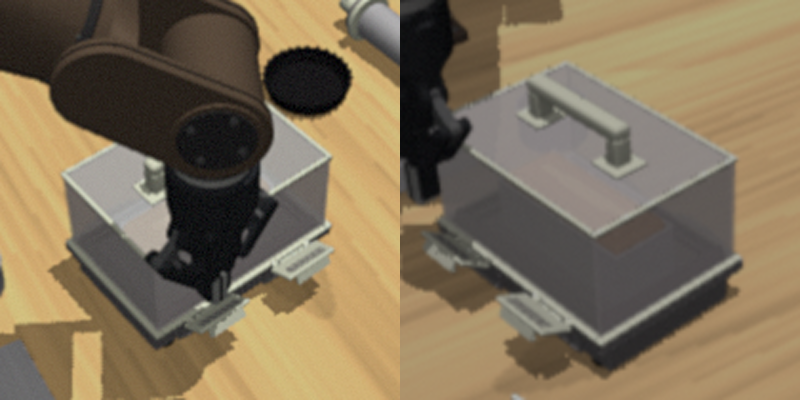

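View pics/wrist35.png

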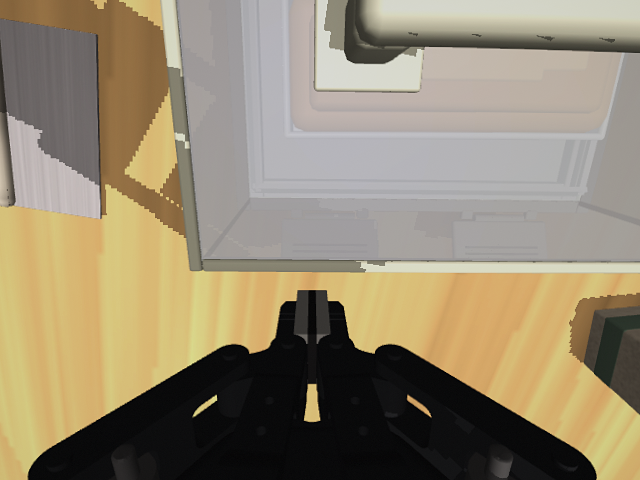

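>>> step_arm --grip '[0,0,0,0,0,0,0,0,0,0,0,0,0]' --pt "0 -0.003 0.024" --pt "0 0 0.02" --pt "0 0 0.008" --pt "0 0 0.006" --pt "0 0 0.006" --pt "0 0 0.006" --pt "0 -0.002 0.004" --pt "0 -0.002 0" --pt "0 -0.002 0" --pt "0 -0.002 0" --pt "0 -0.001 0" --pt "0 0 0" --pt "0 0 0" --twist '[0,0,0,0,0,0,0,0,0,0,0,0,0]'

```text
clock: 37.15
eef_pos: [486.8, -109.7, 28.8]
tcp_rot: [[0.986, 0.167, 0.001], [0.167, -0.986, -0.001], [0.0, 0.001, -1.0]]
wrist_force: [0.2, -2.7, -0.3]
gripper_width: 0.1
```

```bash
python3 look.py 36
```

```text
cover x,y,z -62.9 -94.3 28.7 F cover x,y [-1.1 -4.1  0.6] -0.18051594767455034 37.3
lever mm -131.4698129062681 T [-0.56  0.06  0.08]
```

View pics/c36.png

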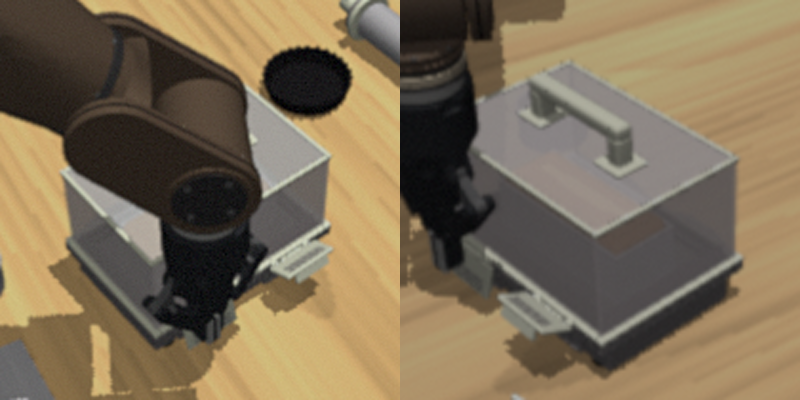

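Tab 4 is down on its hook, so I push it home.

>>> step_arm --grip '[0,0,0,0,0,0,0,0]' --pt "0 -0.001 0" --pt "0 -0.001 0" --pt "0 -0.001 0" --pt "0 -0.001 0" --pt "0 -0.001 0" --pt "0 -0.001 0" --pt "0 0 0" --pt "0 0 0" --twist '[0,0,0,0,0,0,0,0]'

```text
clock: 37.97
eef_pos: [486.2, -105.6, 28.5]
tcp_rot: [[0.986, 0.168, 0.002], [0.168, -0.986, -0.005], [0.001, 0.005, -1.0]]
wrist_force: [1.3, -10.3, -3.6]
gripper_width: 0.1
```

```bash
python3 look.py 37
```

```text
cover x,y,z -62.8 -90.2 28.5 F cover x,y [ -1.5 -10.4  -4.3] -0.23106613520654878 38.1167
lever mm -170.09281036237127 T [-1.79 -0.07 -0.01]
```

>>> step_arm --grip '[0,0,0,0,0,0]' --pt "0 -0.0015 0" --pt "0 -0.0015 0" --pt "0 -0.001 0" --pt "0 0 0" --pt "0 0 0" --pt "0 0 0" --twist '[0,0,0,0,0,0]'

```text
clock: 38.62
eef_pos: [486.3, -105.3, 28.7]
tcp_rot: [[0.985, 0.171, 0.004], [0.171, -0.985, -0.012], [0.002, 0.013, -1.0]]
wrist_force: [0.6, -22.2, -8.4]
gripper_width: -0.2
```

```bash
python3 look.py 38
```

```text
cover x,y,z -62.6 -89.9 28.7 F cover x,y [ -3.  -22.2  -7.9] 0.01721984798566425 38.7667
lever mm -172.06171469943808 T [-3.85 -0.1   0.06]
```

>>> step_arm --grip '[0,0,0,0,0,0,0,0,0,0]' --pt "0 0.01 0" --pt "0 0.016 0" --pt "0 0 -0.04" --pt "0.02 0 -0.03" --pt "0.035 0 0" --pt "0.035 0 0" --pt "0.033 -0.008 0" --pt "0 0 0" --pt "0 0 0" --pt "0 0 0" --twist '[0,0,0,0,0,0,0,0,0,0]'

```text
clock: 39.6
eef_pos: [608.1, -95.7, 97.4]
tcp_rot: [[0.986, 0.168, -0.003], [0.168, -0.986, 0.002], [-0.002, -0.002, -1.0]]
wrist_force: [0.2, 0.2, 0.8]
gripper_width: -0.1
```

```bash
python3 look.py 39
```

```text
cover x,y,z 58.8 -101.3 98.0 F cover x,y [ 0.  -0.   0.4] -0.24691715166757924 39.75
lever mm 821.0776281587886 T [ 0.01  0.01 -0.04]
```

View pics/c39.png

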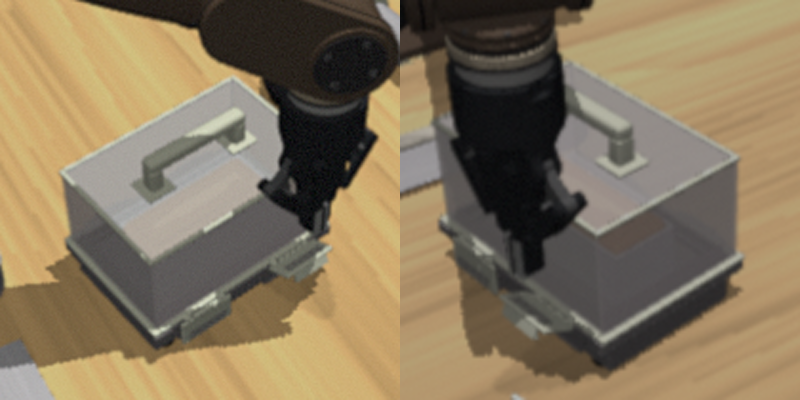

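>>> step_arm --grip '[0,0,0,0,0,0,0,0,0,0,0,0,0]' --pt "0.002 0.0025 0.02" --pt "0 0 0.02" --pt "0 0 0.008" --pt "0 0 0.006" --pt "0 0 0.006" --pt "0 0 0.006" --pt "0 -0.002 0.003" --pt "0 -0.002 0" --pt "0 -0.002 0" --pt "0 -0.002 0" --pt "0 -0.001 0" --pt "0 0 0" --pt "0 0 0" --twist '[0,0,0,0,0,0,0,0,0,0,0,0,0]'

```text
clock: 40.83
eef_pos: [610.3, -89.7, 29.8]
tcp_rot: [[0.986, 0.167, 0.001], [0.167, -0.986, 0.0], [0.001, 0.0, -1.0]]
wrist_force: [0.5, -1.1, 0.7]
gripper_width: -0.0
```

```bash
python3 look.py 40
```

```text
cover x,y,z 62.2 -95.0 29.7 F cover x,y [ 0.6 -1.1  1.3] -0.12793722431870594 40.9833
lever mm -65.70826496394574 T [-0.03 -0.1  -0.01]
```

>>> step_arm --grip '[0,0,0,0,0,0,0,0,0]' --pt "0 -0.001 0.001" --pt "0 -0.001 0" --pt "0 -0.001 0" --pt "0 -0.001 0" --pt "0 -0.001 0" --pt "0 -0.001 0" --pt "0 -0.001 0" --pt "0 0 0" --pt "0 0 0" --twist '[0,0,0,0,0,0,0,0,0]'

```text
clock: 41.73
eef_pos: [609.7, -85.6, 28.5]
tcp_rot: [[0.986, 0.168, 0.003], [0.168, -0.986, -0.005], [0.002, 0.005, -1.0]]
wrist_force: [1.8, -8.0, -1.4]
gripper_width: 0.0
```

```bash
python3 look.py 41
```

```text
cover x,y,z 62.3 -90.8 28.5 F cover x,y [-0.8 -8.4 -2.3] -0.036645905274258046 41.8833
lever mm -169.8135518898081 T [-1.43 -0.26 -0.  ]
```

>>> step_arm --grip '[0,0,0,0,0,0]' --pt "0 -0.0015 0" --pt "0 -0.0015 0" --pt "0 -0.001 0" --pt "0 -0.001 0" --pt "0 0 0" --pt "0 0 0" --twist '[0,0,0,0,0,0]'

```text
clock: 42.38
eef_pos: [609.8, -85.4, 28.7]
tcp_rot: [[0.985, 0.17, 0.006], [0.17, -0.985, -0.013], [0.003, 0.014, -1.0]]
wrist_force: [2.1, -21.4, -6.1]
gripper_width: -0.3
```

```bash
python3 look.py 42
```

```text
cover x,y,z 62.4 -90.6 28.7 F cover x,y [  0.5 -22.9  -4.9] 0.0007803077655991073 42.5333
lever mm -158.13439800345648 T [-3.6  -0.45 -0.  ]
```

>>> step_arm --grip '[0,0,0,0,0,0,0,0,0,0,0,0,0,0,0]' --pt "0 0.01 0" --pt "0 0.02 0" --pt "0 0 -0.04" --pt "0 0 -0.04" --pt "0 0 -0.04" --pt "0 0 -0.04" --pt "0 0 -0.04" --pt "0 0 -0.03" --pt "-0.03 -0.03 -0.03" --pt "-0.03 -0.03 -0.02" --pt "0 -0.03 0" --pt "0 -0.03 0" --pt "0 0 0" --pt "0 0 0" --pt "0 0 0" --twist '[0,0,0,0,0,0,0,0,0,0,0,0,0,0,0]'

```text
clock: 43.78
eef_pos: [544.3, -6.7, 299.7]
tcp_rot: [[0.986, 0.168, -0.001], [0.168, -0.986, 0.0], [-0.001, -0.001, -1.0]]
wrist_force: [-0.0, 0.5, 0.4]
gripper_width: 0.5
```

```bash
python3 look.py 43
```

```text
cover x,y,z 11.0 -3.3 299.7 F cover x,y [-0.7  0.2 -0.5] -0.060568450287908936 43.9333
lever mm -7.083606139203016 T [ 0.05 -0.   -0.06]
```

View pics/wrist43.png

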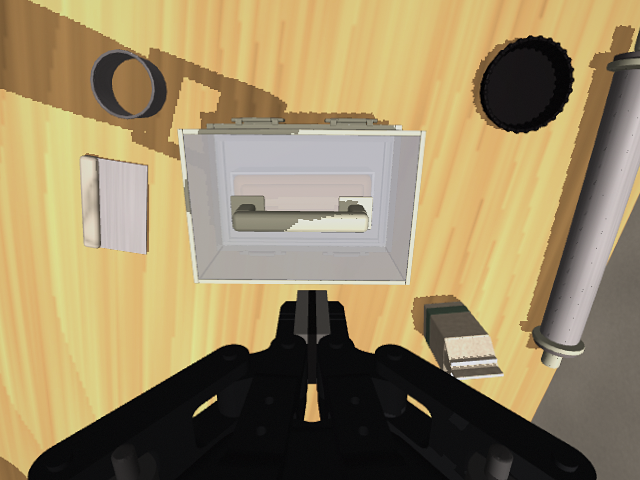

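View pics/c43.png

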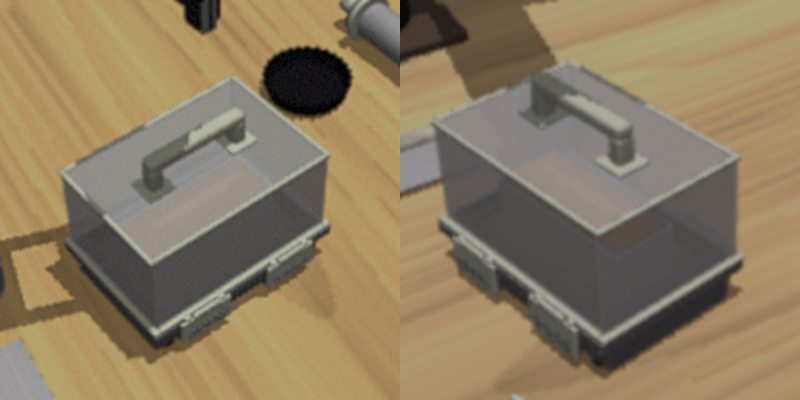

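```bash
python3 tabs.py wrist43.png 1 1 a.png 200,100,230,60,3 1.25,1.57; python3 tabs.py wrist43.png -1 1 b.png 200,100,230,60,3 1.25,1.57
python3 tabs.py side43.png 1 -1 e.png 290,280,110,80,3 1.25,1.57;python3 tabs.py side43.png -1 -1 f.png 240,310,110,80,3 1.25,1.57
python3 -c "
import cv2,numpy as np
a=np.vstack([cv2.imread('pics/a.png'),cv2.imread('pics/b.png')]);b=np.hstack([cv2.imread('pics/e.png'),cv2.imread('pics/f.png')]);b=np.pad(b,((0,0),(0,a.shape[1]-b.shape[1]),(0,0)));cv2.imwrite('pics/t43.png',np.vstack([a,b]))"
```

```text
(no output)
```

View pics/t43.png

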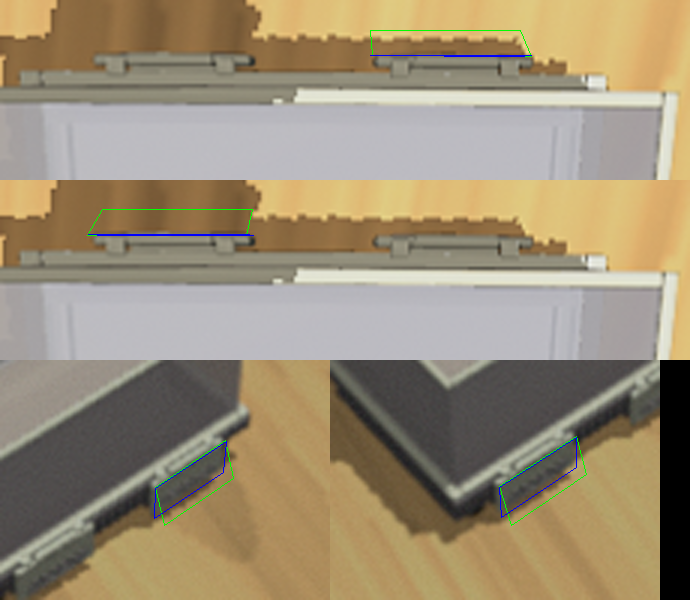

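All four tabs match the fully shut outline, the cover is seated, and the bystanders haven't moved. I'm handing in.

```bash
python3 -c "
from bench import ctrl
print(ctrl.hand_in())"
```

```text
the job is handed in; nothing more can be done
None
```

The loaf cake is boxed up. It stands in its tin on the base floor, the cover is seated over it, and all four snap tabs are pressed home. I handed the job in at about 44 s of the 72 s allowed, with the gripper clear of everything.

- **Cake:** after I let go, the wrist camera showed the tin about 2 mm from the middle of the base and aligned with it. I did not measure it again once the cover was on, but it shows upright through the clear top.
- **Cover:** it touched down within a millimetre of the calculated seated height, with little side load, and looks flat in the scene and side views.
- **Tabs:** each one gave way and then stopped hard at 20–25 N with the fingertip on it. In the last pictures all four match the outline for fully shut (1.57 rad), not the 1.25 rad hook position.
- **Other things on the worktop:** nothing else was touched, and the tart tin and carton look to be where they were.

**What went wrong along the way:** my first two tries at tab 1, pushing with the back of an open finger, failed because the finger's wider upper part met the cover wall. The force reached about 26 N, under the 40 N limit. I changed to pushing with the side of the closed fingers, which worked on all four tabs.

**Disagreement between checks:** with the cover held above the base, the separate scene and side camera fits of its position differed by up to about 20 mm. I aligned it mainly by the wrist camera, and the clean seating bore that out.

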